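Hang a pipette on the free clip of a rotating pipette tree

TASK

Turn the pipette tree counter-clockwise, seen from above, until it comes gently up against its stop, so that the empty clip faces the open bench. Then take the pipette out of its parking stand, push it sideways through the sprung mouth of the empty clip and lower it gently until its flange really rests on the clip before you let go, leaving it hanging upright and free. Do not press hard on the tree, do not drop the pipette, and leave the beaker, the timer and the small green box where they are.

Things in the scene. Friction and masses are not known exactly. Their poses are not given: they have to be found in the camera images.
- tree_base: Fixed grey round foot (110 mm across) of the pipette tree with a vertical post (16 mm); origin at the centre of its underside, on the tree's turning axis, z up. Its x axis (orange pointer on the foot) is the direction in which the empty clip points once the tree is at its stop; it differs each time.
- hub (a point): Centre of the top of the tree's grey hub (36 mm across), on the axis, 223 mm above the bench. Three arms (9 mm wide, 12 mm high, centred 15 mm below this point) stand out 120 degrees apart, each ending in a white fork clip. Two hold pipettes that are part of the tree, standing 63 mm above their clips' tops and 100 mm below; the third is empty.
- tree (a joint): Turning angle of the tree in rad: 0 at its hard stop (empty clip along the base's x axis), growing as it turns clockwise seen from above, so turning it counter-clockwise brings it home; range 0 to 2. Friction about 0.12 N m; it stays where it is left. Push it with closed fingers at the side of the empty arm or clip.
- clip_pocket (a point): Pocket centre of the empty clip, 70 mm from the axis, turns with the tree; x outward along the arm, z up. Given at the lowest setting of the clip's top face (220 mm above the bench): the clip was fixed on its arm anywhere 0 to 16 mm higher than this, to be felt; pressing does not move it. White fork 6 mm thick, 31 mm wide; pocket 19 mm wide, back wall 9.5 mm inward.
- clip_mouth (a point): Point midway between two black sprung noses (8 mm across) in the empty clip's mouth, 10 mm outward of clip_pocket, same axes, given for the lowest setting too. They narrow the 19 mm slot to 11 mm; a groove pushed inward spreads them with about 4 to 8 N, then they close behind it and no longer touch it. Flared lips reach 12 mm further outward.
- pipette: Loose pipette, upright, 163 mm tall; about 90 g; origin at its tip, z up its axis. From the tip: thin nozzle (12 mm across) to 58 mm; collar 22 mm across to 68; groove 16 mm across to 100, which goes into the clip; flange 28 mm across to 104, its underside rests on the clip's top face; round grey grip 24 mm across to 150; button 15 mm across to 163.
- parking_stand: Fixed parking stand: round grey foot 70 mm across with a tall upright white tube 23 mm across, rim 144 mm above the bench, inner width 15 mm. The pipette's collar rests on the rim with its nozzle in the tube (tip 86 mm above the bench): lift it straight up 60 mm. Origin at the centre of the underside.
- beaker: Loose glass beaker, 69 mm across and 80 mm tall, a bystander; origin at the centre of its underside.
- timer: Loose flat white lab timer, 62 x 66 x 21 mm, a bystander; origin at the centre of its underside.
- cover_glass_box: Loose small green box with a clear lid, 35 x 35 x 17 mm, a bystander; origin at the centre of its underside.
- pipette_flange (a point): Centre of the underside of the pipette's flange, on its axis, 100 mm above its tip; this face rests on the clip's top face. The 32 mm of groove below it go into the clip; the round grey grip (24 mm across, to be taken from above) is 4 to 50 mm above it.
There are look-alikes about, which are no part of the job. There is more than one size of the pipette; the job needs the larger.

How it is judged:
On the way, in this order (a step that is already met when the one before it is completed fails the run):
1. the tree is turned home to its stop while the pipette is still in its parking stand (value of joint tree below 0.04 rad and horizontal distance between pipette and parking_stand below 0.01 m), for 0.2 s.
2. the pipette, still held in the fingers, sits in the pocket of the empty clip and is in contact with it (horizontal distance between pipette_flange and clip_pocket below 0.005 m and z of pipette_flange in the frame of clip_pocket between -0.003 and 0.019 m and contact force between the fingers and pipette above 1 N and contact force between pipette and tree_base above 0.5 N), for 0.1 s.
At the end, for the whole second after the job is handed in: The tree is at its stop (within 0.08 rad), the pipette hangs in the pocket of the empty clip (flange centre within 5 mm of the pocket centre, flange underside 3 mm below to 19 mm above the clip_pocket point), upright within 0.12 rad, carried by the clip, at rest and released (value of joint tree below 0.08 rad and horizontal distance between pipette_flange and clip_pocket below 0.005 m and z of pipette_flange in the frame of clip_pocket between -0.003 and 0.019 m and angle between pipette's own z axis and vertical below 0.12 rad and contact force between pipette and tree_base above 0.3 N and linear speed of pipette below 0.02 m/s); the robot touches nothing.
It fails at once if the robot pushes the tree with more than 25 N (contact force between any of the fingers, the arm and tree_base above 25 N).
It fails at once if the pipette is pressed against the tree with more than 25 N (contact force between pipette and tree_base above 25 N).
It fails at once if the pipette is dropped or flung (faster than 0.35 m/s while the fingers do not hold it) (contact force between the fingers and pipette below 0.05 N and linear speed of pipette above 0.35 m/s).
It fails at once if a bystander is moved by more than 20 mm (distance of any of beaker, timer, cover_glass_box from where it was at the start of the episode above 0.02 m).
It also fails if it takes over 58 s, if anything falls off the work surface, if the arm or the gripper's body presses on something with over 40 N, if the wrist force passes 120 N, or if a joint passes its speed limit or range.

ROBOT

A 6-joint arm with a two-finger parallel gripper is mounted at the origin on a cart in front of the work surface, level with it; the furniture and walls round the work are solid. World frame = base frame: x ahead of the robot, y to its left, z up, the work surface at z = 0. Lengths are in m, angles in rad, forces in N, time in s.
With the tool pointing down it reaches from about 0.275 to 0.85 m from the base axis. Payload 19 kg.
Tool frame: the origin (TCP) lies midway between the tips of the shut fingers; the grasp point (between the pads) lies 19 mm behind it; z points along the fingers, y is the direction in which the jaws open and shut (so a half turn about z gives the same grasp; the last joint's range is limited). The gripper opens to 85 mm and grips with 20 to 120 N. Pads are 22 mm wide; open, the fingers measure 114 mm over their backs; the gripper's body (76 mm by 85 mm) begins 54 mm behind the grasp point. The pads swing forward as they close: fully open they stand 13 mm farther back than shut.
Start: joints at [1.149, 0.15, 1.437, -0, 1.554, -0.134], TCP at [0.163, 0.551, 0.231] pointing down, gripper open.
Joint ranges: [-2.8, 2.8], [-0.68, 2.1], [0.12, 2.68], [-1.39, 4.53], [0.16, 2.79], [-2.81, 2.81]. Speed limits (rad/s): [1.89, 1.89, 2.22, 3.01, 3.01, 3.01].

INTERFACE

Orientations are given as a unit quaternion [w, x, y, z].
In Python, from bench import manip gives the robot as it stands.
- The arm moves only by the tool drive_tool, never from a script. Its argument "motion" is a list of rows, each an object of numbers: "hand": the closure, from 0 (fully open) to 1 (shut); "tx", "ty", "tz": the shift along the tool's x, y, z in mm; "rx", "ry", "rz": the turn, a rotation vector about the tool's x, y, z in rad. A call has 1 to 10 rows; each row is the pose to reach, as a shift and turn from the pose commanded when the call began, along the tool's axes at that moment; what a row does not reach only later rows make up. A row lasts 1/12 s, in which the tool goes at most 41.7 mm and 7.16 degrees, less where a joint would pass 70% of its speed; a pose out of reach is approached as far as the arm can. A call with a gripper value outside its range is refused whole. The fingers move at their own pace and stop on an object; "squeeze" is the grip in N (left out, the last holds). Time passes only in rows, so rows that repeat a pose let the fingers close. It gives the time, the measured TCP pose, the force and the opening at its end, in the units of the state.
- manip.state(): the state, without advancing time (a new reading comes with each control period).
- manip.grab_frame(name): name is "side" or "top"; returns a dict with "color" (480x640x3 uint8, red, green, blue), "mtx" (3x3 intrinsics, pixels), "world_from_camera" (4x4, takes a point from camera to world coordinates). Camera axes: x right, y down, z forward; pixel columns grow to the right and rows downward; lengths in m; the calibration is good to about 2 mm. A picture is of the moment at which its call begins. There is no depth.
- manip.finish_job(): hands the job in, once; it reports no verdict.
The state is a dict: "t": time; "joint_positions": joint angles; "qd": joint speeds; "effort": joint torques, N m; "ee_pos": TCP position; "orientation": TCP orientation; "ft_force": force on the tool from outside, world axes, zero at the start; "moment": the same for the moment, N m; "grip_width": finger opening in m.
Only numpy, scipy, OpenCV 4.12 (cv2) and the standard library are available. Lean on these libraries where they do the work, as an engineer would, in place of code of your own. Each camera call takes 0.05 s, during which the arm holds its last target.

## Working session

There is one attempt and no reset: what is moved stays moved. The work goes in short steps, Python scripts to look and compute and a tool call to move; the robot and the scene stay as the last step left them, time stands still between calls to the robot, and variables do not carry over. Pictures are saved under pics/ and viewed, and the job is handed in when it is done.

Besides the shell and the picture viewer there is one more tool, called after "Request:" by a JSON object that holds its "api" and its "payload". drive_tool: Moves the arm, as the interface text tells. Its arguments: {"type":"object","properties":{"motion":{"type":"array"},"squeeze":{"type":"number"}},"required":["motion"]}

```bash
mkdir -p pics; ls
cat > h.py <<'E'
import numpy as np, cv2
from bench import manip
def grab(n,fn=None):
    f=manip.grab_frame(n)
    if fn: cv2.imwrite('pics/'+fn,cv2.cvtColor(f['color'],cv2.COLOR_RGB2BGR))
    return f
def ray(f,u,v):
    K=f['mtx'];T=f['world_from_camera']
    d=T[:3,:3]@np.linalg.inv(K)@np.array([u,v,1.]);return T[:3,3],d/np.linalg.norm(d)
def onz(f,u,v,z):
    o,d=ray(f,u,v);return o+d*(z-o[2])/d[2]
def proj(f,p):
    T=f['world_from_camera'];c=T[:3,:3].T@(np.array(p)-T[:3,3]);q=f['mtx']@c;return q[:2]/q[2]
def tri(a,b):
    (o1,d1),(o2,d2)=a,b
    A=np.stack([d1,-d2],1);s=np.linalg.lstsq(A,o2-o1,rcond=None)[0]
    p,q=o1+s[0]*d1,o2+s[1]*d2
    return (p+q)/2,np.linalg.norm(p-q)
E
python3 - <<'E'
from h import *
np.set_printoptions(precision=4,suppress=True)
for n in('side','top'):
    f=grab(n,n+'0.png');print(n,f['mtx'],f['world_from_camera'])
print(manip.state())
E
```

```text
pics
side [[531.5123   0.     323.5986]
 [  0.     531.5123 238.0129]
 [  0.       0.       1.    ]] [[ 0.95   -0.2019  0.2381  0.1252]
 [-0.3122 -0.6254  0.7151 -0.5399]
 [ 0.0045 -0.7537 -0.6572  0.8562]
 [ 0.      0.      0.      1.    ]]
top [[519.8463   0.     326.0273]
 [  0.     519.8463 228.3198]
 [  0.       0.       1.    ]] [[ 0.0247 -0.9749  0.2212  0.1937]
 [-0.9997 -0.0242  0.0051  0.2278]
 [ 0.0004 -0.2212 -0.9752  1.0296]
 [ 0.      0.      0.      1.    ]]
{'t': 0.1, 'joint_positions': array([ 1.149 ,  0.1509,  1.4379, -0.    ,  1.5538, -0.134 ]), 'qd': array([ 0.0007, -0.0004, -0.0021,  0.    , -0.0025, -0.0004]), 'effort': array([  0.0049, -71.437 , -57.1802,  -0.0003,   0.0071,   0.    ]), 'ee_pos': array([0.1631, 0.5511, 0.2307]), 'orientation': array([-0.0001,  0.1434,  0.9897, -0.0005]), 'ft_force': array([ 1.2612,  1.1621, -0.1165]), 'moment': array([-0.0189,  0.0371, -0.0361]), 'grip_width': 0.08541134391044145}
```

View pics/side0.png

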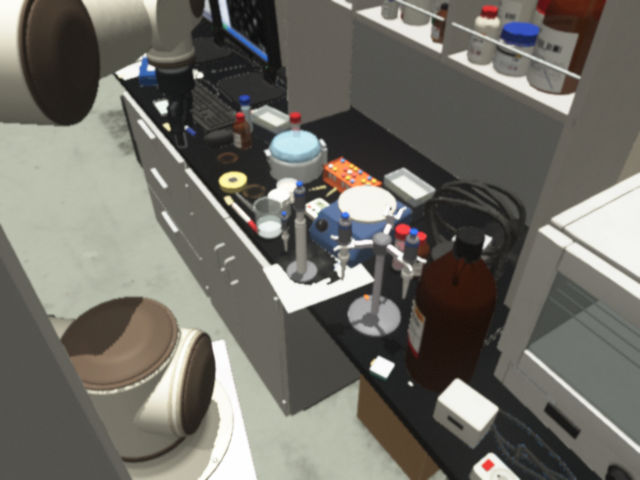

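View pics/top0.png

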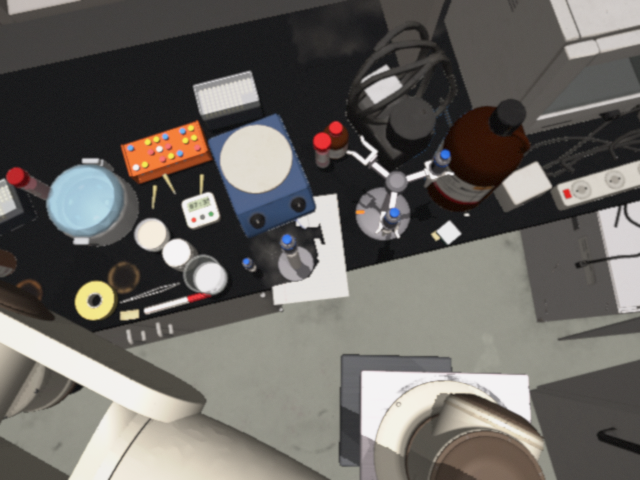

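Run:
```python
import cv2
t=cv2.imread('pics/top0.png');s=cv2.imread('pics/side0.png')
cv2.imwrite('pics/tc.png',cv2.resize(t[110:290,220:490],(800,533),interpolation=cv2.INTER_CUBIC))
cv2.imwrite('pics/sc.png',cv2.resize(s[160:390,240:460],(574,600),interpolation=cv2.INTER_CUBIC))
```

```text
(no output)
```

View pics/tc.png

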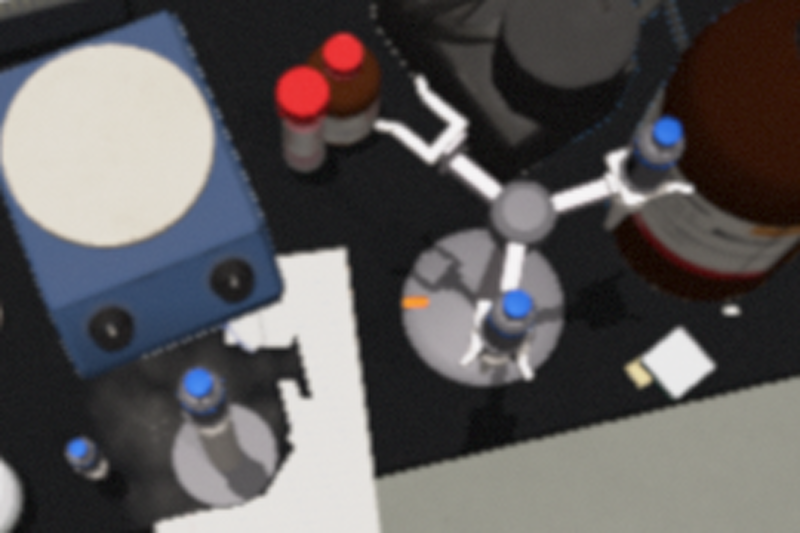

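View pics/sc.png

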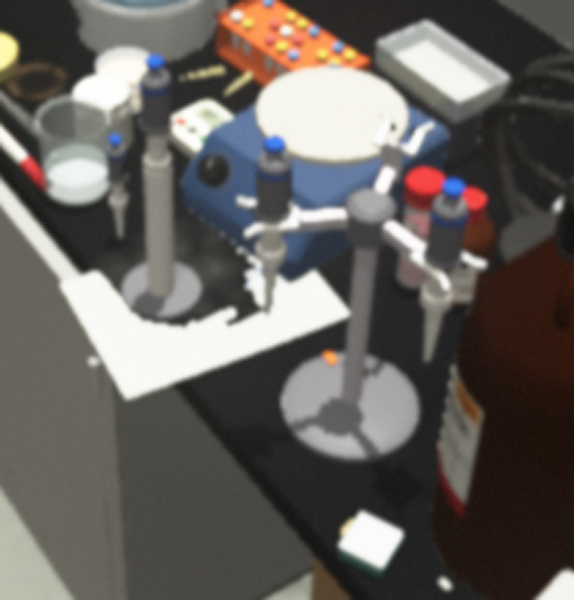

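Run:
```python
from h import *
np.set_printoptions(precision=4,suppress=True)
t=grab('top');s=grab('side')
k=800/270; T=lambda x,y:(220+x/k,110+y/k)
k2=574/220; S=lambda x,y:(240+x/k2,160+y/k2)
print('hub top',onz(t,*T(523,210),.223),onz(s,*S(370,208),.223),tri(ray(t,*T(523,210)),ray(s,*S(370,208))))
print('base',onz(t,*T(483,307),.01),onz(s,*S(350,405),.01))
print('pointer',onz(t,*T(415,302),.01),onz(s,*S(331,357),.01))
for nm,a,b,z in [('pip',(199,381),(155,62),.249),('small',(81,447),(114,139),.0),('tp1',(517,303),(275,144),.283),('tp2',(667,131),(454,187),.283)]:
    print(nm,onz(t,*T(*a),z),onz(s,*S(*b),z),tri(ray(t,*T(*a)),ray(s,*S(*b))))
print('standfoot',onz(t,*T(225,455),.005),onz(s,*S(161,290),.005))
print('clip prong tips',onz(t,*T(420,82),.217),onz(t,*T(380,125),.217),'root',onz(t,*T(447,143),.217))
for p,z in [((660,363),.017),]: print('box',onz(t,*T(680,363),z))
```

```text
hub top [0.4585 0.1195 0.223 ] [0.4533 0.1123 0.223 ] (array([0.4586, 0.119 , 0.2168]), np.float64(0.0037952687567790167))
base [0.4583 0.1185 0.01  ] [0.4555 0.1167 0.01  ]
pointer [0.4607 0.165  0.01  ] [0.4603 0.1694 0.01  ]
pip [0.3531 0.291  0.249 ] [0.3506 0.2897 0.249 ] (array([0.3522, 0.2912, 0.248 ]), np.float64(0.002308651737335403))
small [0.3565 0.389  0.    ] [0.3675 0.516  0.    ] (array([0.336 , 0.3707, 0.1179]), np.float64(0.003644397124524899))
tp1 [0.39   0.1308 0.283 ] [0.3874 0.1292 0.283 ] (array([0.3892, 0.1308, 0.2817]), np.float64(0.002212626469086494))
tp2 [0.4832 0.0533 0.283 ] [0.4812 0.0528 0.283 ] (array([0.4825, 0.0535, 0.2825]), np.float64(0.001689096849313971))
standfoot [0.3527 0.2912 0.005 ] [0.3505 0.2927 0.005 ]
clip prong tips [0.5346 0.1763 0.217 ] [0.5083 0.1984 0.217 ] root [0.4986 0.1609 0.217 ]
box [ 0.4209 -0.0133  0.017 ]
```

Run:
```python
from h import *
np.set_printoptions(precision=4,suppress=True)
t=grab('top');s=grab('side')
for nm,a,b in [('bigcap',(511,113),(468,240)),('red1',(322,142),(402,232)),('red2',(336,130),(421,237)),('blackcap',(411,118),(470,195)),('stirplate',(257,158),(366,204))]:
    print(nm,tri(ray(t,*a),ray(s,*b)))
def mask(f,lo,hi,roi):
    h=cv2.cvtColor(f['color'],cv2.COLOR_RGB2HSV);m=cv2.inRange(h,lo,hi);r=np.zeros_like(m);x0,y0,x1,y1=roi;r[y0:y1,x0:x1]=m[y0:y1,x0:x1];return r
for n,f,roi in(('t',t,(345,195,375,230)),('s',s,(355,285,380,305))):
    m=mask(f,(5,120,120),(25,255,255),roi);M=cv2.moments(m,True);u,v=M['m10']/M['m00'],M['m01']/M['m00'];ys,xs=np.nonzero(m)
    print(n,M['m00'],u,v,xs.min(),xs.max(),[onz(f,u,v,z) for z in(0,.008,.015)])
# foot ellipse: grey mask
for n,f,roi in(('t',t,(345,175,420,250)),('s',s,(340,285,410,345))):
    h=cv2.cvtColor(f['color'],cv2.COLOR_RGB2HSV)
    x0,y0,x1,y1=roi
    m=np.zeros(h.shape[:2],np.uint8);m[y0:y1,x0:x1]=((h[...,1]<60)&(h[...,2]>85)&(h[...,2]<200))[y0:y1,x0:x1]
    c=max(cv2.findContours(m,0,1)[0],key=cv2.contourArea);e=cv2.fitEllipse(cv2.convexHull(c));print(n,e,[onz(f,*e[0],z) for z in(0.0,.01)])
```

```text
bigcap (array([ 0.5287, -0.0333,  0.3258]), np.float64(0.007612012532301214))
red1 (array([0.5689, 0.2447, 0.1047]), np.float64(0.004127289280660627))
red2 (array([0.5984, 0.2181, 0.1027]), np.float64(0.0026436810504629317))
blackcap (array([0.572 , 0.095 , 0.2933]), np.float64(0.06682753151022022))
stirplate (array([0.534 , 0.3667, 0.1012]), np.float64(0.0060944964534189175))
t 31.0 359.61290322580646 211.5483870967742 356 363 [array([0.4641, 0.1653, 0.    ]), array([0.462 , 0.1658, 0.008 ]), array([0.4602, 0.1662, 0.015 ])]
s 20.0 365.95 296.1 363 368 [array([ 0.4631,  0.1804, -0.    ]), array([0.46  , 0.1737, 0.008 ]), array([0.4572, 0.1678, 0.015 ])]
t ((389.31146240234375, 204.63565063476562), (57.01846694946289, 77.14986419677734), 38.66885757446289) [array([0.4803, 0.1046, 0.    ]), array([0.4775, 0.1058, 0.01  ])]
s ((374.23431396484375, 311.2441711425781), (50.84598159790039, 52.62520217895508), 105.24634552001953) [array([0.4638, 0.1346, 0.    ]), array([0.4598, 0.1267, 0.01  ])]
```

```bash
cat >> h.py <<'E'
from scipy.spatial.transform import Rotation as R
np.set_printoptions(precision=4,suppress=True)
def to(*targets,yaw=None):
    s=manip.state();q=s['orientation'];r=R.from_quat([q[1],q[2],q[3],q[0]])
    print('t',s['t'],'pos',s['ee_pos'],'F',s['ft_force'],'w',s['grip_width'])
    for p in targets: print(p,'-> mm',np.round(1000*r.inv().apply(np.array(p)-s['ee_pos']),1))
    m=r.as_matrix();print('tool x',m[:,0],'y',m[:,1],'z',m[:,2],'q',q, 'j',s['joint_positions'])
E
python3 - <<'E'
from h import *
to((0.163,.551,.32),(.507,.131,.32))
s=grab('side');t=grab('top')
for z in(0,.1,.2):
    p=onz(t,411,118,z);print(z,p,proj(s,p))
E
```

```text
t 0.3 pos [0.1632 0.5513 0.2311] F [ 0.1881  0.2828 -0.2215] w 0.08545307074254457
(0.163, 0.551, 0.32) -> mm [  0.1  -0.3 -88.9]
(0.507, 0.131, 0.32) -> mm [-449.  -305.4  -88.8]
tool x [-0.9589  0.2838  0.    ] y [ 0.2838  0.9589 -0.0005] z [-0.0002 -0.0005 -1.    ] q [-0.      0.1434  0.9897 -0.0002] j [ 1.149   0.1507  1.4376 -0.      1.5538 -0.134 ]
0 [0.673  0.0579 0.    ] [480.1038 314.2898]
0.1 [0.6265 0.0744 0.1   ] [465.1051 280.5716]
0.2 [0.5799 0.0909 0.2   ] [448.1382 242.4283]
```

Candidates for the pipette are:
- The stand pipette, at top (288,241) / side (300,185). This is the larger loose one, with its top at z 0.248 as expected (0.086 + 0.163).
- A small free-standing look-alike, at top (248,265), with its top at only 0.118.
- The tree's own two, at top (394,213) and (444,156).

I choose the stand pipette, and the crops above confirm it. The empty clip points to about 50°, the base pointer to about 87°.

First move: close the fingers, rise, and go above the clockwise side of the empty arm.

Request:
{"api": "drive_tool", "payload": {"motion": [{"hand": 1, "tz": -40}, {"hand": 1, "tz": -89}, {"hand": 1, "tx": -449, "ty": -305, "tz": -89}, {"hand": 1, "tx": -449, "ty": -305, "tz": -89}, {"hand": 1, "tx": -449, "ty": -305, "tz": -89}, {"hand": 1, "tx": -449, "ty": -305, "tz": -89}, {"hand": 1, "tx": -449, "ty": -305, "tz": -89}, {"hand": 1, "tx": -449, "ty": -305, "tz": -89}, {"hand": 1, "tx": -449, "ty": -305, "tz": -89}, {"hand": 1, "tx": -449, "ty": -305, "tz": -89}], "squeeze": 30}}

```text
$.motion[0]: bad value
```

Run:
```python
from h import *
to((.507,.131,.32))
```

```text
t 0.4 pos [0.1632 0.5513 0.2312] F [ 0.1956 -0.2801  0.1543] w 0.08528301823131786
(0.507, 0.131, 0.32) -> mm [-448.9 -305.4  -88.8]
tool x [-0.9589  0.2838  0.    ] y [ 0.2838  0.9589 -0.0003] z [-0.0001 -0.0003 -1.    ] q [-0.      0.1434  0.9897 -0.0002] j [ 1.149   0.1506  1.4375  0.      1.5538 -0.134 ]
```

Request:
{"api": "drive_tool", "payload": {"motion": [{"hand": 1, "tx": 0, "ty": 0, "tz": -40, "rx": 0, "ry": 0, "rz": 0}, {"hand": 1, "tx": 0, "ty": 0, "tz": -89, "rx": 0, "ry": 0, "rz": 0}], "squeeze": 30}}

```text
t: 0.57
ee_pos: [0.1628, 0.5504, 0.3119]
orientation: [-0.001, 0.143, 0.99, -0.002]
ft_force: [1.2, 1.0, 1.3]
grip_width: 0.0641
```

Request:
{"api": "drive_tool", "payload": {"motion": [{"hand": 1, "tx": -449, "ty": -305, "tz": 0, "rx": 0, "ry": 0, "rz": 0}, {"hand": 1, "tx": -449, "ty": -305, "tz": 0, "rx": 0, "ry": 0, "rz": 0}, {"hand": 1, "tx": -449, "ty": -305, "tz": 0, "rx": 0, "ry": 0, "rz": 0}, {"hand": 1, "tx": -449, "ty": -305, "tz": 0, "rx": 0, "ry": 0, "rz": 0}, {"hand": 1, "tx": -449, "ty": -305, "tz": 0, "rx": 0, "ry": 0, "rz": 0}, {"hand": 1, "tx": -449, "ty": -305, "tz": 0, "rx": 0, "ry": 0, "rz": 0}, {"hand": 1, "tx": -449, "ty": -305, "tz": 0, "rx": 0, "ry": 0, "rz": 0}, {"hand": 1, "tx": -449, "ty": -305, "tz": 0, "rx": 0, "ry": 0, "rz": 0}, {"hand": 1, "tx": -449, "ty": -305, "tz": 0, "rx": 0, "ry": 0, "rz": 0}, {"hand": 1, "tx": -449, "ty": -305, "tz": 0, "rx": 0, "ry": 0, "rz": 0}]}}

```text
t: 1.4
ee_pos: [0.4281, 0.2271, 0.3132]
orientation: [0.0, 0.143, 0.99, 0.0]
ft_force: [0.7, 1.1, -0.1]
grip_width: 0.0001
```

Run:
```python
from h import *
to((.507,.131,.32))
```

```text
t 1.4 pos [0.4281 0.2271 0.3132] F [ 0.7393  1.1287 -0.1225] w 9.085040138996684e-05
(0.507, 0.131, 0.32) -> mm [-103.   -69.7   -6.7]
tool x [-0.9589  0.2838 -0.0005] y [0.2838 0.9589 0.0003] z [ 0.0006  0.0002 -1.    ] q [0.0003 0.1434 0.9897 0.0001] j [ 0.3286 -0.055   1.489  -0.      1.7069 -0.9544]
```

Request:
{"api": "drive_tool", "payload": {"motion": [{"hand": 1, "tx": -86, "ty": -58, "tz": 0, "rx": 0, "ry": 0, "rz": 0}, {"hand": 1, "tx": -86, "ty": -58, "tz": 0, "rx": 0, "ry": 0, "rz": 0}, {"hand": 1, "tx": -86, "ty": -58, "tz": 0, "rx": 0, "ry": 0, "rz": 0}, {"hand": 1, "tx": -86, "ty": -58, "tz": 0, "rx": 0, "ry": 0, "rz": 0}, {"hand": 1, "tx": -86, "ty": -58, "tz": 0, "rx": 0, "ry": 0, "rz": 0}]}}

```text
t: 1.82
ee_pos: [0.4937, 0.1481, 0.3127]
orientation: [-0.0, 0.144, 0.99, -0.0]
ft_force: [0.3, -0.1, 0.7]
grip_width: -0.0002
```

Run:
```python
from h import *
to((.507,.131,.205))
grab('top','top1.png');grab('side','side1.png')
a=cv2.imread('pics/top1.png')[100:280,260:500];b=cv2.imread('pics/side1.png')[100:350,250:500]
cv2.imwrite('pics/c1.png',np.hstack([cv2.resize(a,(400,300)),cv2.resize(b,(300,300))]))
```

```text
t 1.8167 pos [0.4937 0.1481 0.3127] F [ 0.2728 -0.0526  0.7183] w -0.00022188800047604572
(0.507, 0.131, 0.205) -> mm [-17.8 -12.6 107.7]
tool x [-0.9582  0.2859  0.0007] y [ 0.2859  0.9582 -0.0003] z [-0.0007 -0.0001 -1.    ] q [-0.0004  0.1445  0.9895 -0.0001] j [ 0.1419  0.0113  1.4253  0.      1.7058 -1.1389]
```

View pics/c1.png

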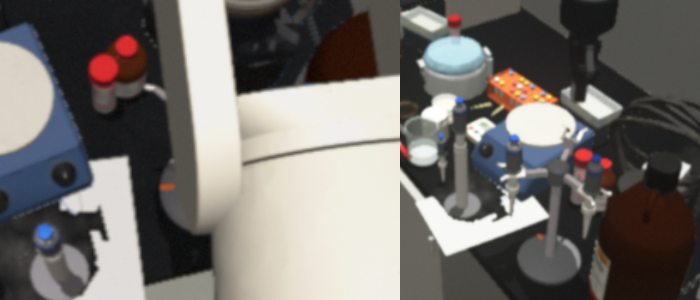

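Request:
{"api": "drive_tool", "payload": {"motion": [{"hand": 1, "tx": -18, "ty": -13, "tz": 0, "rx": 0, "ry": 0, "rz": 0}, {"hand": 1, "tx": -18, "ty": -13, "tz": 25, "rx": 0, "ry": 0, "rz": 0}, {"hand": 1, "tx": -18, "ty": -13, "tz": 50, "rx": 0, "ry": 0, "rz": 0}, {"hand": 1, "tx": -18, "ty": -13, "tz": 75, "rx": 0, "ry": 0, "rz": 0}, {"hand": 1, "tx": -18, "ty": -13, "tz": 90, "rx": 0, "ry": 0, "rz": 0}, {"hand": 1, "tx": -18, "ty": -13, "tz": 100, "rx": 0, "ry": 0, "rz": 0}, {"hand": 1, "tx": -18, "ty": -13, "tz": 108, "rx": 0, "ry": 0, "rz": 0}, {"hand": 1, "tx": -18, "ty": -13, "tz": 108, "rx": 0, "ry": 0, "rz": 0}]}}

```text
t: 2.58
ee_pos: [0.5062, 0.132, 0.2041]
orientation: [-0.001, 0.143, 0.99, -0.0]
ft_force: [0.5, -0.0, -1.0]
grip_width: 0.0001
```

Run:
```python
from h import *
to((.507,.131,.205))
b=cv2.cvtColor(grab('side')['color'],3+1)[140:340,270:470]
cv2.imwrite('pics/c2.png',cv2.resize(b,(600,600),interpolation=cv2.INTER_CUBIC))
```

```text
t 2.5833 pos [0.5062 0.132  0.2041] F [ 0.5161 -0.0261 -1.0164] w 5.142027509084521e-05
(0.507, 0.131, 0.205) -> mm [-1.  -0.7 -0.9]
tool x [-0.9592  0.2828  0.001 ] y [ 0.2828  0.9592 -0.0005] z [-0.0011 -0.0002 -1.    ] q [-0.0005  0.1429  0.9897 -0.0002] j [ 0.1078  0.054   1.5982 -0.0001  1.4905 -1.1763]
```

View pics/c2.png

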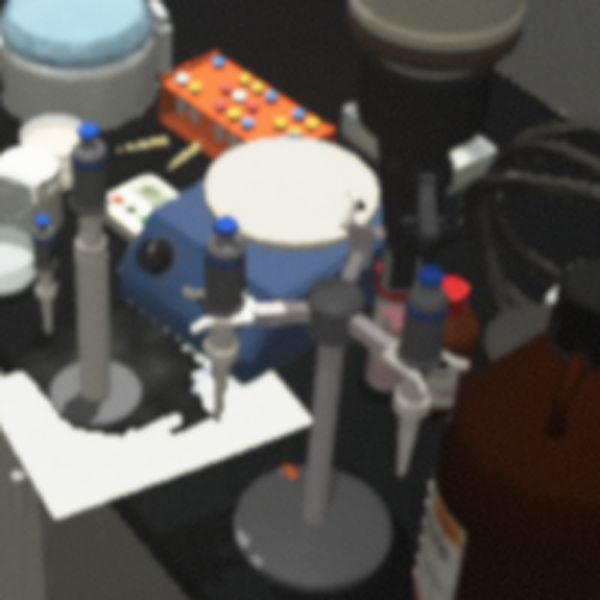

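Request:
{"api": "drive_tool", "payload": {"motion": [{"hand": 1, "tx": 3, "ty": 1.2, "tz": 0, "rx": 0, "ry": 0, "rz": 0}, {"hand": 1, "tx": 6, "ty": 2.4, "tz": 0, "rx": 0, "ry": 0, "rz": 0}, {"hand": 1, "tx": 9, "ty": 3.6, "tz": 0, "rx": 0, "ry": 0, "rz": 0}, {"hand": 1, "tx": 12, "ty": 4.8, "tz": 0, "rx": 0, "ry": 0, "rz": 0}, {"hand": 1, "tx": 15, "ty": 6, "tz": 0, "rx": 0, "ry": 0, "rz": 0}, {"hand": 1, "tx": 17, "ty": 6.8, "tz": 0, "rx": 0, "ry": 0, "rz": 0}, {"hand": 1, "tx": 19, "ty": 7.6, "tz": 0, "rx": 0, "ry": 0, "rz": 0}, {"hand": 1, "tx": 21, "ty": 8.4, "tz": 0, "rx": 0, "ry": 0, "rz": 0}]}}

```text
t: 3.3
ee_pos: [0.4891, 0.1455, 0.2052]
orientation: [0.0, 0.143, 0.99, -0.0]
ft_force: [2.9, -2.2, 2.1]
grip_width: -0.0
```

Run:
```python
from h import *
to((.474,.157,.205))
b=cv2.cvtColor(grab('side')['color'],3+1)[140:340,270:470]
cv2.imwrite('pics/c3.png',cv2.resize(b,(600,600),interpolation=cv2.INTER_CUBIC))
```

```text
t 3.3 pos [0.4891 0.1455 0.2052] F [ 2.9478 -2.2034  2.0711] w -9.72945597832744e-06
(0.474, 0.157, 0.205) -> mm [17.7  6.7  0.2]
tool x [-0.9589  0.2839 -0.0006] y [0.2839 0.9589 0.0001] z [ 0.0006 -0.0001 -1.    ] q [ 0.0003  0.1434  0.9897 -0.    ] j [ 0.1382  0.0253  1.6258 -0.0002  1.4899 -1.1447]
```

View pics/c3.png

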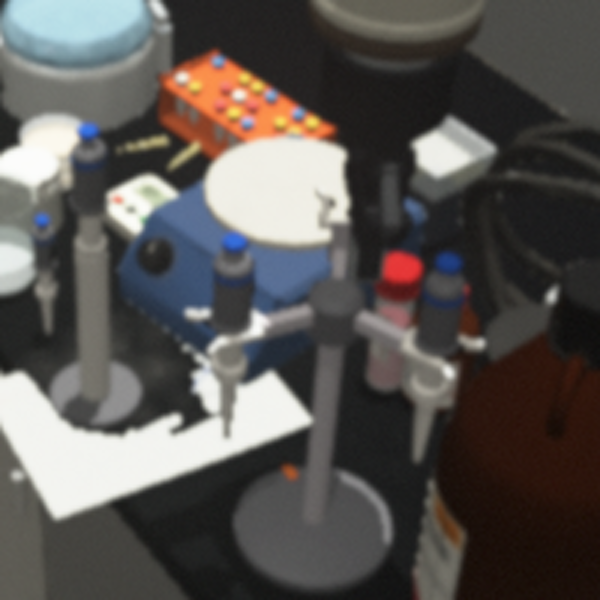

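Request:
{"api": "drive_tool", "payload": {"motion": [{"hand": 1, "tx": 1.5, "ty": 0.6, "tz": 0, "rx": 0, "ry": 0, "rz": 0}, {"hand": 1, "tx": 3, "ty": 1.2, "tz": 0, "rx": 0, "ry": 0, "rz": 0}, {"hand": 1, "tx": 4.5, "ty": 1.7, "tz": 0, "rx": 0, "ry": 0, "rz": 0}, {"hand": 1, "tx": 6, "ty": 2.2, "tz": 0, "rx": 0, "ry": 0, "rz": 0}, {"hand": 1, "tx": 7.5, "ty": 2.7, "tz": 0, "rx": 0, "ry": 0, "rz": 0}, {"hand": 1, "tx": 9, "ty": 3.2, "tz": 0, "rx": 0, "ry": 0, "rz": 0}]}}

```text
t: 3.85
ee_pos: [0.4813, 0.151, 0.2049]
orientation: [0.0, 0.143, 0.99, -0.0]
ft_force: [3.8, -2.5, 1.6]
grip_width: -0.0001
```

Request:
{"api": "drive_tool", "payload": {"motion": [{"hand": 1, "tx": 1, "ty": 0.2, "tz": 0, "rx": 0, "ry": 0, "rz": 0}, {"hand": 1, "tx": 2, "ty": 0.4, "tz": 0, "rx": 0, "ry": 0, "rz": 0}, {"hand": 1, "tx": 3, "ty": 0.6, "tz": 0, "rx": 0, "ry": 0, "rz": 0}]}}

```text
t: 4.1
ee_pos: [0.4786, 0.1525, 0.205]
orientation: [0.0, 0.143, 0.99, -0.0]
ft_force: [2.5, -3.9, 0.5]
grip_width: -0.0001
```

Run:
```python
from h import *
to((.474,.157,.205))
b=cv2.cvtColor(grab('side')['color'],3+1)[140:340,270:470]
cv2.imwrite('pics/c4.png',cv2.resize(b,(600,600),interpolation=cv2.INTER_CUBIC))
```

```text
t 4.1 pos [0.4786 0.1525 0.205 ] F [ 2.4997 -3.9468  0.5034] w -0.00010767828264937741
(0.474, 0.157, 0.205) -> mm [ 5.7  3.  -0. ]
tool x [-0.9589  0.2838 -0.0001] y [ 0.2838  0.9589 -0.0001] z [ 0.     -0.0001 -1.    ] q [ 0.      0.1434  0.9897 -0.    ] j [ 0.155   0.009   1.6429 -0.0001  1.4897 -1.128 ]
```

View pics/c4.png

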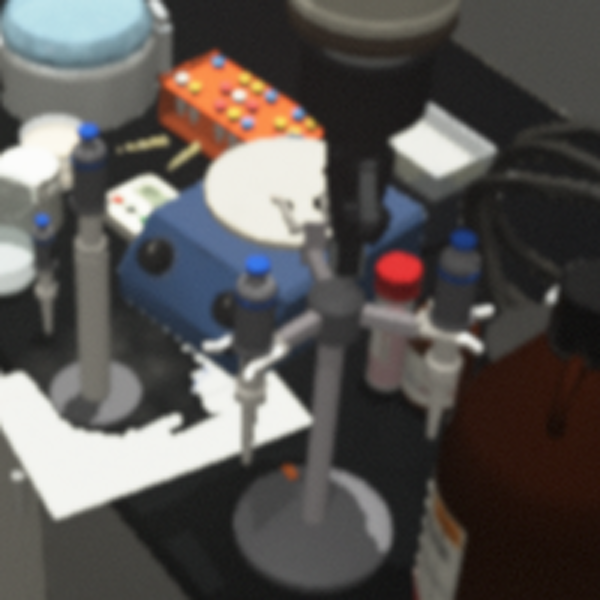

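```bash
cat >> h.py <<'E'
def blues(f,roi):
    h=cv2.cvtColor(f['color'],cv2.COLOR_RGB2HSV);m=np.zeros(h.shape[:2],np.uint8);x0,y0,x1,y1=roi
    m[y0:y1,x0:x1]=cv2.inRange(h,(100,150,130),(125,255,255))[y0:y1,x0:x1]
    n,l,st,c=cv2.connectedComponentsWithStats(m);return [(c[i],st[i][4]) for i in range(1,n) if st[i][4]>5]
def treeang():
    f=grab('side')
    for c,a in blues(f,(330,205,450,250)):
        p=onz(f,*c,.281);d=p[:2]-np.array([.4565,.1175]);print('blue',c,a,p,'r',np.hypot(*d),'ang',np.degrees(np.arctan2(d[1],d[0])))
E
python3 -c "
from h import *
treeang()"
```

```text
blue [355.5854 227.6585] 41 [0.3932 0.0946 0.281 ] r 0.06733739745226697 ang -160.12751898295832
```

Request:
{"api": "drive_tool", "payload": {"motion": [{"hand": 1, "tx": 0.8, "ty": 0, "tz": 0, "rx": 0, "ry": 0, "rz": 0}, {"hand": 1, "tx": 1.6, "ty": 0, "tz": 0, "rx": 0, "ry": 0, "rz": 0}, {"hand": 1, "tx": 2.4, "ty": 0, "tz": 0, "rx": 0, "ry": 0, "rz": 0}]}}

```text
t: 4.45
ee_pos: [0.4763, 0.1531, 0.205]
orientation: [0.0, 0.143, 0.99, -0.0]
ft_force: [4.0, -2.3, 0.5]
grip_width: 0.0003
```

Request:
{"api": "drive_tool", "payload": {"motion": [{"hand": 1, "tx": 0.8, "ty": 0, "tz": 0, "rx": 0, "ry": 0, "rz": 0}, {"hand": 1, "tx": 1.6, "ty": 0, "tz": 0, "rx": 0, "ry": 0, "rz": 0}]}}

```text
t: 4.62
ee_pos: [0.475, 0.1535, 0.2051]
orientation: [0.0, 0.143, 0.99, -0.0]
ft_force: [9.7, -4.9, -1.3]
grip_width: -0.0001
```

```bash
python3 -c "
from h import *
treeang()"
```

```text
blue [425.8696 215.8261] 23 [0.5204 0.0871 0.281 ] r 0.0707712559884313 ang -25.461237110126977
blue [358.7273 229.7273] 44 [0.3963 0.0879 0.281 ] r 0.06709385958315327 ang -153.85520972656303
```

Request:
{"api": "drive_tool", "payload": {"motion": [{"hand": 1, "tx": 0.3, "ty": 0, "tz": 0, "rx": 0, "ry": 0, "rz": 0}, {"hand": 1, "tx": 0.3, "ty": 0, "tz": 0, "rx": 0, "ry": 0, "rz": 0}, {"hand": 1, "tx": 0.3, "ty": 0, "tz": 0, "rx": 0, "ry": 0, "rz": 0}]}}

```text
t: 4.92
ee_pos: [0.475, 0.1535, 0.2051]
orientation: [0.001, 0.143, 0.99, -0.0]
ft_force: [9.1, -3.5, -1.6]
grip_width: -0.0002
```

```bash
python3 -c "
from h import *
treeang();to()"
```

```text
blue [425.7917 215.875 ] 24 [0.5202 0.087  0.281 ] r 0.07063517202845282 ang -25.586741083878827
blue [358.7209 229.6512] 43 [0.3963 0.0881 0.281 ] r 0.06695632243114177 ang -153.97675906428856
t 4.9667 pos [0.4751 0.1535 0.2051] F [ 8.0764 -3.9353 -1.4789] w 0.00016206473800851613
tool x [-0.9588  0.284  -0.0014] y [ 0.284   0.9588 -0.    ] z [ 0.0014 -0.0004 -1.    ] q [ 0.0007  0.1435  0.9896 -0.0001] j [ 0.1584  0.0016  1.6501 -0.0007  1.4886 -1.1243]
```

Request:
{"api": "drive_tool", "payload": {"motion": [{"hand": 1, "tx": -6, "ty": 0, "tz": 0, "rx": 0, "ry": 0, "rz": 0}, {"hand": 1, "tx": -18, "ty": 0, "tz": 0, "rx": 0, "ry": 0, "rz": 0}, {"hand": 1, "tx": -20, "ty": -2, "tz": -40, "rx": 0, "ry": 0, "rz": 0}, {"hand": 1, "tx": -20, "ty": -2, "tz": -80, "rx": 0, "ry": 0, "rz": 0}, {"hand": 1, "tx": -20, "ty": -2, "tz": -120, "rx": 0, "ry": 0, "rz": 0}, {"hand": 0.6, "tx": -20, "ty": -2, "tz": -125, "rx": 0, "ry": 0, "rz": 0}, {"hand": 0, "tx": -20, "ty": -2, "tz": -125, "rx": 0, "ry": 0, "rz": -0.11}, {"hand": 0, "tx": -20, "ty": -2, "tz": -125, "rx": 0, "ry": 0, "rz": -0.22}, {"hand": 0, "tx": -20, "ty": -2, "tz": -125, "rx": 0, "ry": 0, "rz": -0.22}]}}

```text
t: 5.72
ee_pos: [0.4936, 0.146, 0.3298]
orientation: [-0.0, 0.031, 1.0, 0.0]
ft_force: [-0.0, 0.1, -1.1]
grip_width: 0.0479
```

```bash
python3 -c "
from h import *
to((.3525,.291,.33),(.3525,.291,.198));treeang()"
```

```text
t 5.7167 pos [0.4936 0.146  0.3298] F [-0.0033  0.1373 -1.1034] w 0.047882078850004034
(0.3525, 0.291, 0.33) -> mm [149.9 136.   -0. ]
(0.3525, 0.291, 0.198) -> mm [149.8 135.9 132. ]
tool x [-0.9981  0.062   0.0006] y [0.062  0.9981 0.0001] z [-0.0006  0.0002 -1.    ] q [-0.0003  0.031   0.9995  0.0001] j [ 0.1377  0.0102  1.3923  0.0002  1.7396 -1.3711]
blue [426.     216.2143] 28 [0.5201 0.086  0.281 ] r 0.07098444633665822 ang -26.313283285358576
blue [358.6136 229.8864] 44 [0.3959 0.0876 0.281 ] r 0.06753473686900474 ang -153.72896493366758
```

Tree is home (steady at the stop). Next I move over the pipette but stop short of it, and take top and side views for fine measurement.

Request:
{"api": "drive_tool", "payload": {"motion": [{"hand": 0, "tx": 150, "ty": 136, "tz": 0, "rx": 0, "ry": 0, "rz": 0}, {"hand": 0, "tx": 150, "ty": 136, "tz": 0, "rx": 0, "ry": 0, "rz": 0}, {"hand": 0, "tx": 150, "ty": 136, "tz": 0, "rx": 0, "ry": 0, "rz": 0}, {"hand": 0, "tx": 150, "ty": 136, "tz": 0, "rx": 0, "ry": 0, "rz": 0}, {"hand": 0, "tx": 150, "ty": 136, "tz": 0, "rx": 0, "ry": 0, "rz": 0}, {"hand": 0, "tx": 150, "ty": 136, "tz": 0, "rx": 0, "ry": 0, "rz": 0}, {"hand": 0, "tx": 150, "ty": 136, "tz": 0, "rx": 0, "ry": 0, "rz": 0}, {"hand": 0, "tx": 150, "ty": 136, "tz": 0, "rx": 0, "ry": 0, "rz": 0}]}}

```text
t: 6.43
ee_pos: [0.3529, 0.2919, 0.3298]
orientation: [-0.0, 0.035, 0.999, -0.0]
ft_force: [0.1, 0.3, -0.1]
grip_width: 0.0853
```

```bash
python3 -c "
from h import *
to((.3525,.291,.33),(.3525,.291,.198))
t=grab('top','top5.png');s=grab('side','side5.png')
a=cv2.imread('pics/top5.png')[100:280,280:520];b=cv2.imread('pics/side5.png')[140:340,270:470]
cv2.imwrite('pics/c5.png',np.hstack([cv2.resize(a,(400,300),interpolation=2),cv2.resize(b,(400,400),interpolation=2)[:300]]))
print(blues(s,(280,170,310,200)),blues(t,(270,220,310,260)))
"
```

```text
t 6.4333 pos [0.3529 0.2919 0.3298] F [ 0.0858  0.3003 -0.1104] w 0.08533964140593629
(0.3525, 0.291, 0.33) -> mm [ 0.4 -1.  -0.2]
(0.3525, 0.291, 0.198) -> mm [  0.3  -0.9 131.8]
tool x [-0.9976  0.0698  0.0003] y [ 0.0698  0.9976 -0.0004] z [-0.0003 -0.0004 -1.    ] q [-0.0001  0.0349  0.9994 -0.0002] j [ 0.5227 -0.1102  1.5071 -0.0002  1.7451 -0.9783]
[] []
```

View pics/c5.png

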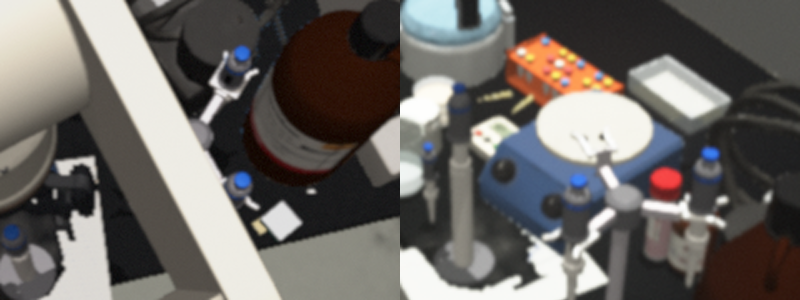

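Request:
{"api": "drive_tool", "payload": {"motion": [{"hand": 0, "tx": 0.5, "ty": -1, "tz": 30, "rx": 0, "ry": 0, "rz": 0}, {"hand": 0, "tx": 0.5, "ty": -1, "tz": 55, "rx": 0, "ry": 0, "rz": 0}, {"hand": 0, "tx": 0.5, "ty": -1, "tz": 80, "rx": 0, "ry": 0, "rz": 0}, {"hand": 0, "tx": 0.5, "ty": -1, "tz": 105, "rx": 0, "ry": 0, "rz": 0}, {"hand": 0, "tx": 0.5, "ty": -1, "tz": 120, "rx": 0, "ry": 0, "rz": 0}, {"hand": 0, "tx": 0.5, "ty": -1, "tz": 128, "rx": 0, "ry": 0, "rz": 0}, {"hand": 0, "tx": 0.5, "ty": -1, "tz": 132, "rx": 0, "ry": 0, "rz": 0}, {"hand": 0, "tx": 0.5, "ty": -1, "tz": 132, "rx": 0, "ry": 0, "rz": 0}]}}

```text
t: 7.2
ee_pos: [0.3526, 0.2905, 0.1978]
orientation: [-0.0, 0.035, 0.999, -0.0]
ft_force: [-0.5, -0.2, 0.5]
grip_width: 0.0853
```

```bash
python3 -c "
from h import *
to()
t=grab('top','top6.png');s=grab('side','side6.png')
a=cv2.imread('pics/top6.png')[150:330,200:440];b=cv2.imread('pics/side6.png')[140:340,220:420]
cv2.imwrite('pics/c6.png',np.hstack([cv2.resize(a,(400,300),interpolation=2),cv2.resize(b,(400,400),interpolation=2)[:300]]))
for c,a in blues(t,(400,100,460,230)): print(c,a,onz(t,*c,.283))
"
```

```text
t 7.2 pos [0.3526 0.2905 0.1978] F [-0.5233 -0.1613  0.5014] w 0.08532278911340309
tool x [-0.9976  0.0692  0.0005] y [ 0.0692  0.9976 -0.0004] z [-0.0005 -0.0004 -1.    ] q [-0.0003  0.0346  0.9994 -0.0002] j [ 0.5204 -0.0844  1.7474 -0.0001  1.4792 -0.9811]
[424.8871 131.4032] 62 [0.5196 0.0835 0.283 ]
[425.0685 207.5068] 73 [0.3984 0.0853 0.283 ]
```

View pics/c6.png

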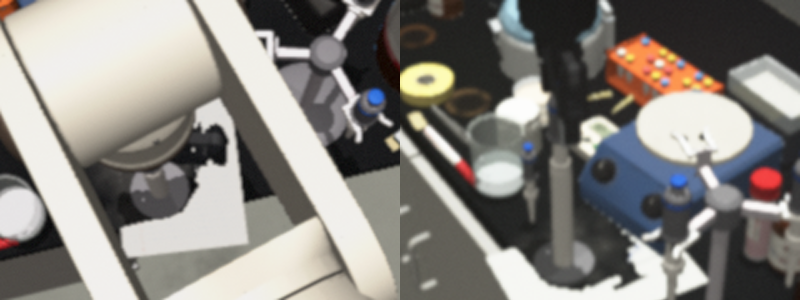

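Request:
{"api": "drive_tool", "payload": {"motion": [{"hand": 0.5, "tx": 0, "ty": 0, "tz": 0, "rx": 0, "ry": 0, "rz": 0}, {"hand": 0.6, "tx": 0, "ty": 0, "tz": 0, "rx": 0, "ry": 0, "rz": 0}, {"hand": 0.7, "tx": 0, "ty": 0, "tz": 0, "rx": 0, "ry": 0, "rz": 0}, {"hand": 0.8, "tx": 0, "ty": 0, "tz": 0, "rx": 0, "ry": 0, "rz": 0}, {"hand": 0.9, "tx": 0, "ty": 0, "tz": 0, "rx": 0, "ry": 0, "rz": 0}, {"hand": 1, "tx": 0, "ty": 0, "tz": 0, "rx": 0, "ry": 0, "rz": 0}, {"hand": 1, "tx": 0, "ty": 0, "tz": 0, "rx": 0, "ry": 0, "rz": 0}, {"hand": 1, "tx": 0, "ty": 0, "tz": 0, "rx": 0, "ry": 0, "rz": 0}], "squeeze": 40}}

```text
t: 7.97
ee_pos: [0.3522, 0.291, 0.1981]
orientation: [0.0, 0.034, 0.999, 0.0]
ft_force: [-0.4, 0.7, 3.4]
grip_width: 0.023
```

```bash
python3 -c "
from h import *
to()
a=cv2.imread('pics/top6.png')[145:265,340:440]
cv2.imwrite('pics/c7.png',cv2.resize(a,(500,600),interpolation=2))
"
```

```text
t 7.9667 pos [0.3522 0.291  0.1981] F [-0.396   0.6744  3.4438] w 0.023023524091478384
tool x [-0.9977  0.0677 -0.0001] y [0.0677 0.9977 0.    ] z [ 0.0002  0.     -1.    ] q [0.0001 0.0339 0.9994 0.    ] j [ 0.5217 -0.0851  1.7475 -0.0001  1.4791 -0.9813]
```

View pics/c7.png

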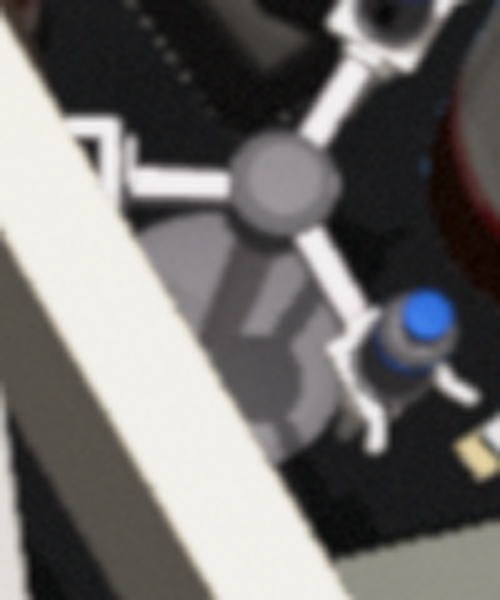

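Request:
{"api": "drive_tool", "payload": {"motion": [{"hand": 1, "tx": 0, "ty": 0, "tz": -5, "rx": 0, "ry": 0, "rz": 0}, {"hand": 1, "tx": 0, "ty": 0, "tz": -15, "rx": 0, "ry": 0, "rz": 0}, {"hand": 1, "tx": 0, "ty": 0, "tz": -30, "rx": 0, "ry": 0, "rz": 0}, {"hand": 1, "tx": 0, "ty": 0, "tz": -50, "rx": 0, "ry": 0, "rz": 0}, {"hand": 1, "tx": 0, "ty": 0, "tz": -70, "rx": 0, "ry": 0, "rz": 0}, {"hand": 1, "tx": 0, "ty": 0, "tz": -90, "rx": 0, "ry": 0, "rz": 0}, {"hand": 1, "tx": 0, "ty": 0, "tz": -100, "rx": 0, "ry": 0, "rz": 0}, {"hand": 1, "tx": 0, "ty": 0, "tz": -100, "rx": 0, "ry": 0, "rz": 0}]}}

```text
t: 8.63
ee_pos: [0.3526, 0.2913, 0.3003]
orientation: [0.001, 0.034, 0.999, 0.001]
ft_force: [0.4, 0.9, -0.2]
grip_width: 0.0232
```

Request:
{"api": "drive_tool", "payload": {"motion": [{"hand": 1, "tx": 10, "ty": 15, "tz": 0, "rx": 0, "ry": 0, "rz": 0}, {"hand": 1, "tx": 20, "ty": 40, "tz": 0, "rx": 0, "ry": 0, "rz": 0}, {"hand": 1, "tx": 30, "ty": 70, "tz": 0, "rx": 0, "ry": 0, "rz": 0}, {"hand": 1, "tx": 35, "ty": 100, "tz": 0, "rx": 0, "ry": 0, "rz": 0}, {"hand": 1, "tx": 40, "ty": 120, "tz": 0, "rx": 0, "ry": 0, "rz": 0}, {"hand": 1, "tx": 40, "ty": 130, "tz": 0, "rx": 0, "ry": 0, "rz": 0}, {"hand": 1, "tx": 40, "ty": 130, "tz": 0, "rx": 0, "ry": 0, "rz": 0}]}}

```text
t: 9.22
ee_pos: [0.3207, 0.4246, 0.2965]
orientation: [-0.001, 0.033, 0.999, -0.001]
ft_force: [0.2, 0.4, -1.2]
grip_width: 0.0229
```

```bash
python3 -c "
from h import *
to()
t=grab('top','top8.png');s=grab('side','side8.png')
a=cv2.imread('pics/top8.png')[120:260,320:480];b=cv2.imread('pics/side8.png')[160:290,330:460]
cv2.imwrite('pics/c8.png',cv2.resize(a,(640,560),interpolation=2));cv2.imwrite('pics/d8.png',cv2.resize(b,(520,520),interpolation=2))
"
```

```text
t 9.2167 pos [0.3207 0.4246 0.2965] F [ 0.1825  0.3791 -1.239 ] w 0.022864098649107205
tool x [-0.9978  0.066   0.0015] y [ 0.066   0.9978 -0.0015] z [-0.0016 -0.0014 -1.    ] q [-0.0008  0.033   0.9995 -0.0007] j [ 0.779   0.0482  1.4194  0.0001  1.6761 -0.7257]
```

View pics/c8.png

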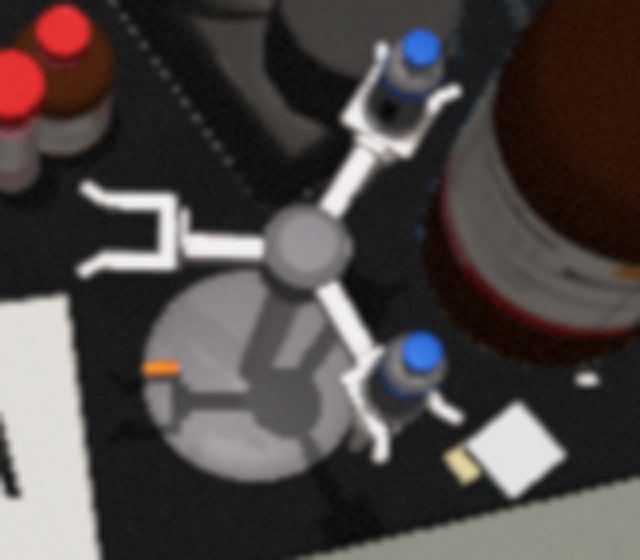

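View pics/d8.png

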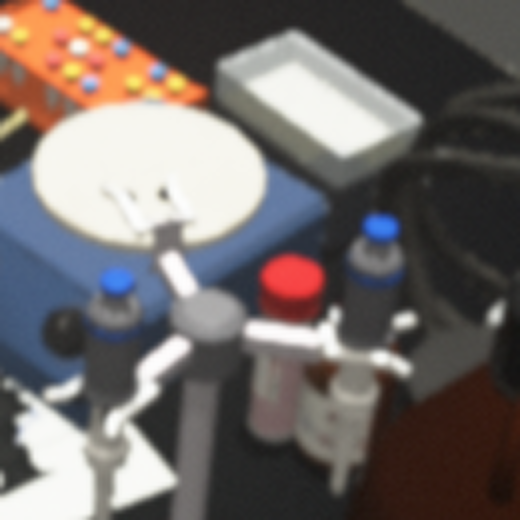

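View pics/side8.png

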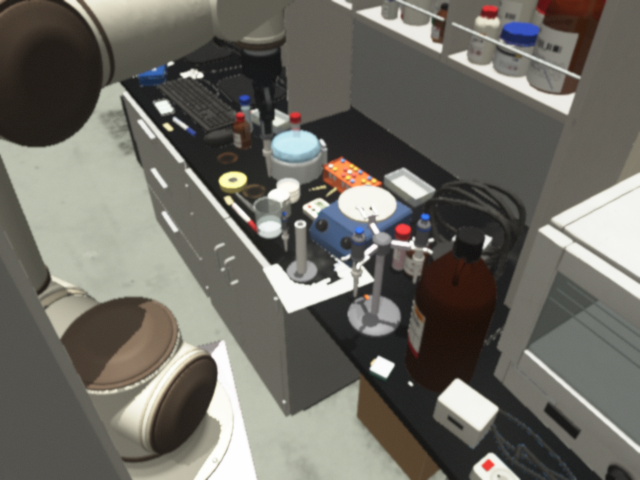

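```bash
python3 -c "
from h import *
t=grab('top');s=grab('side')
C=lambda x,y:(320+x/4,120+y/4)
D=lambda x,y:(330+x/4,160+y/4)
for n,m in (('hub',(307,243)),): print(n,onz(t,*C(*m),.223),onz(s,*D(208,312),.223))
for z in (.217,.22,.224,.228,.232,.236):
  o=[]
  for m in ((84,186),(82,272),(177,195),(178,267)): o.append(onz(t,*C(*m),z)[:2])
  print(z,'tips',o[0],o[1],'mid',(o[0]+o[1])/2,'back',(o[2]+o[3])/2)
print('side tips', [onz(s,*D(*m),.228)[:2] for m in((115,188),(170,183))])
print('tri', tri(ray(t,*C(84,186)),ray(s,*D(170,183))),tri(ray(t,*C(82,272)),ray(s,*D(110,188))))
f=t
h=cv2.cvtColor(f['color'],cv2.COLOR_RGB2HSV)
m=((h[...,2]>150)&(h[...,1]<40)).astype(np.uint8);
n,l,st,c=cv2.connectedComponentsWithStats(m[160:195,335:372]);
for i in range(1,n): print(st[i],c[i])
for r in m[160:195,338:372]: print(''.join('.#'[v] for v in r))
"
```

```text
hub [0.4587 0.1191 0.223 ] [0.4554 0.1165 0.223 ]
0.217 tips [0.483 0.21 ] [0.446  0.2101] mid [0.4645 0.21  ] back [0.4646 0.1713]
0.22 tips [0.4819 0.21  ] [0.4451 0.2102] mid [0.4635 0.2101] back [0.4636 0.1715]
0.224 tips [0.4805 0.2101] [0.4439 0.2102] mid [0.4622 0.2102] back [0.4623 0.1718]
0.228 tips [0.4791 0.2102] [0.4426 0.2103] mid [0.4609 0.2103] back [0.4609 0.1721]
0.232 tips [0.4777 0.2103] [0.4414 0.2104] mid [0.4595 0.2104] back [0.4596 0.1723]
0.236 tips [0.4763 0.2104] [0.4401 0.2105] mid [0.4582 0.2104] back [0.4583 0.1726]
side tips [array([0.4457, 0.2092]), array([0.4725, 0.2048])]
tri (array([0.4778, 0.2105, 0.2237]), np.float64(0.005356527542173918)) (array([0.4431, 0.2103, 0.2277]), np.float64(0.000806399416050547))
[  5   6  32  23 277] [21.6606 17.5704]
[ 0 34  1  1  1] [ 0. 34.]
..................................
..................................
..................................
..................................
..................................
..................................
...###............................
...####...........................
.
[... 243 characters left out ...]

......................#######.....
......................#######.....
......................#######.....
......................##########..
......................############
......................############
......................############
......................####..######
.......###################..######
......####################........
....######################........
..########################........
..####............................
..##..............................
..................................
..................................
..................................
..................................
..................................
..................................
```

```bash
python3 -c "
from h import *
to((.4595,.25,.2965),(.4595,.25,.252))"
```

```text
t 9.4167 pos [0.3213 0.4224 0.2978] F [-0.1293 -0.4667 -1.7467] w 0.02268877390099614
(0.4595, 0.25, 0.2965) -> mm [-149.7 -162.5    1.4]
(0.4595, 0.25, 0.252) -> mm [-149.7 -162.5   45.9]
tool x [-0.9976  0.0685  0.0001] y [ 0.0685  0.9976 -0.0005] z [-0.0001 -0.0005 -1.    ] q [-0.0001  0.0343  0.9994 -0.0002] j [ 0.7755  0.0441  1.421  -0.0003  1.6769 -0.7267]
```

Request:
{"api": "drive_tool", "payload": {"motion": [{"hand": 1, "tx": -8, "ty": -8, "tz": 0, "rx": 0, "ry": 0, "rz": -0.01}, {"hand": 1, "tx": -25, "ty": -27, "tz": 0, "rx": 0, "ry": 0, "rz": -0.02}, {"hand": 1, "tx": -45, "ty": -49, "tz": 0, "rx": 0, "ry": 0, "rz": -0.03}, {"hand": 1, "tx": -65, "ty": -70, "tz": 0, "rx": 0, "ry": 0, "rz": -0.04}, {"hand": 1, "tx": -85, "ty": -92, "tz": 0, "rx": 0, "ry": 0, "rz": -0.05}, {"hand": 1, "tx": -105, "ty": -114, "tz": 0, "rx": 0, "ry": 0, "rz": -0.06}, {"hand": 1, "tx": -125, "ty": -136, "tz": 0, "rx": 0, "ry": 0, "rz": -0.06}, {"hand": 1, "tx": -142, "ty": -154, "tz": 10, "rx": 0, "ry": 0, "rz": -0.06}, {"hand": 1, "tx": -150, "ty": -162.5, "tz": 25, "rx": 0, "ry": 0, "rz": -0.06}, {"hand": 1, "tx": -150, "ty": -162.5, "tz": 38, "rx": 0, "ry": 0, "rz": -0.06}]}}

```text
t: 10.25
ee_pos: [0.4611, 0.248, 0.2595]
orientation: [0.0, 0.006, 1.0, -0.0]
ft_force: [-0.8, 0.5, -0.7]
grip_width: 0.0229
```

Request:
{"api": "drive_tool", "payload": {"motion": [{"hand": 1, "tx": 0, "ty": 0, "tz": 6, "rx": 0, "ry": 0, "rz": 0}, {"hand": 1, "tx": 0, "ty": 0, "tz": 8, "rx": 0, "ry": 0, "rz": 0}, {"hand": 1, "tx": 0, "ty": 0, "tz": 8, "rx": 0, "ry": 0, "rz": 0}, {"hand": 1, "tx": 0, "ty": 0, "tz": 8, "rx": 0, "ry": 0, "rz": 0}]}}

```text
t: 10.58
ee_pos: [0.4596, 0.2513, 0.2528]
orientation: [0.001, 0.004, 1.0, 0.0]
ft_force: [-1.2, -0.1, -1.4]
grip_width: 0.0233
```

```bash
python3 -c "
from h import *
to((.4595,.25,.252),(.4595,.2,.252),(.4595,.189,.252))
t=grab('top','top9.png');s=grab('side','side9.png')
a=cv2.imread('pics/top9.png')[120:270,270:430];b=cv2.imread('pics/side9.png')[140:270,310:440]
cv2.imwrite('pics/c9.png',np.hstack([cv2.resize(a,(480,450),interpolation=2)[:400],cv2.resize(b,(400,400),interpolation=2)][::-1]))
"
```

```text
t 10.5833 pos [0.4596 0.2513 0.2528] F [-1.1532 -0.1395 -1.3671] w 0.023283981623707532
(0.4595, 0.25, 0.252) -> mm [ 0.1 -1.3  0.8]
(0.4595, 0.2, 0.252) -> mm [ -0.3 -51.3   0.8]
(0.4595, 0.189, 0.252) -> mm [ -0.4 -62.3   0.8]
tool x [-1.      0.0074 -0.001 ] y [0.0074 1.     0.0003] z [ 0.001   0.0003 -1.    ] q [0.0005 0.0037 1.     0.0001] j [ 0.3532  0.0361  1.5188 -0.0001  1.5856 -1.2101]
```

View pics/c9.png

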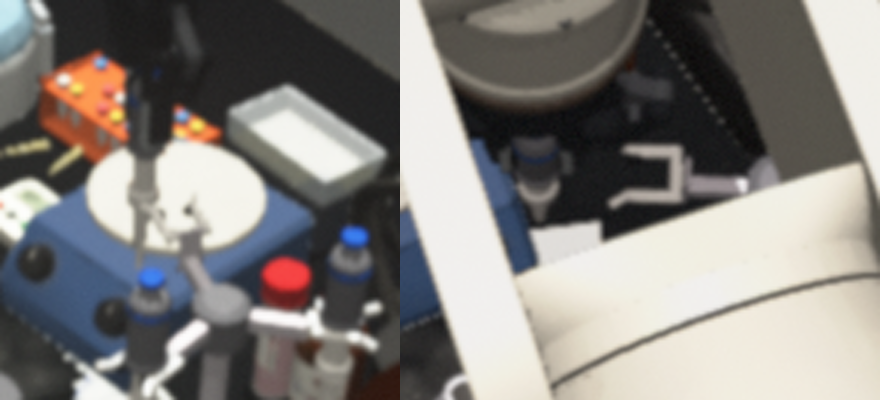

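```bash
python3 -c "
from h import *
t=cv2.imread('pics/top9.png')[150:210,300:380]
cv2.imwrite('pics/e9.png',cv2.resize(t,(800,600),interpolation=2))
f=grab('top')
for z,nm in((.240,'flange bot'),(.244,'flange top'),(.208,'collar top'),(.198,'collar bot'),(.140,'tip')):print(nm,proj(f,(.4596,.2513,z)))
for z in(.22,.228,.236): print('pocket',z,proj(f,(.4595,.1891,z)))
"
```

```text
flange bot [315.2205 174.9538]
flange top [315.1705 174.1439]
collar top [315.6047 181.1686]
collar bot [315.7192 183.0193]
tip [316.3353 192.9851]
pocket 0.22 [353.5704 179.854 ]
pocket 0.228 [353.8281 178.3091]
pocket 0.236 [354.0907 176.7353]
```

View pics/e9.png

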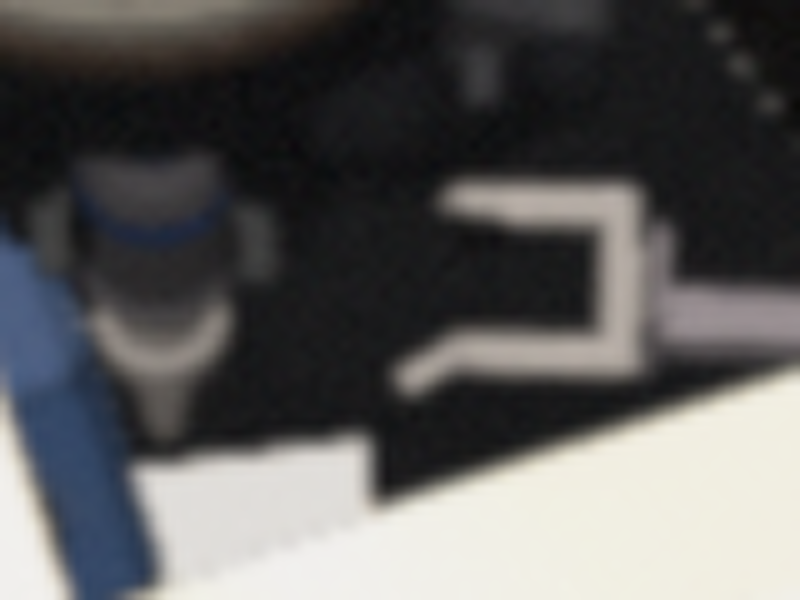

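Request:
{"api": "drive_tool", "payload": {"motion": [{"hand": 1, "tx": 0, "ty": -6, "tz": 0.8, "rx": 0, "ry": 0, "rz": 0}, {"hand": 1, "tx": 0, "ty": -14, "tz": 0.8, "rx": 0, "ry": 0, "rz": 0}, {"hand": 1, "tx": 0, "ty": -22, "tz": 0.8, "rx": 0, "ry": 0, "rz": 0}, {"hand": 1, "tx": 0, "ty": -29, "tz": 0.8, "rx": 0, "ry": 0, "rz": 0}, {"hand": 1, "tx": 0, "ty": -34, "tz": 0.8, "rx": 0, "ry": 0, "rz": 0}, {"hand": 1, "tx": 0, "ty": -37, "tz": 0.8, "rx": 0, "ry": 0, "rz": 0}, {"hand": 1, "tx": 0, "ty": -38, "tz": 0.8, "rx": 0, "ry": 0, "rz": 0}, {"hand": 1, "tx": 0, "ty": -38, "tz": 0.8, "rx": 0, "ry": 0, "rz": 0}]}}

```text
t: 11.4
ee_pos: [0.4594, 0.2128, 0.2512]
orientation: [0.0, 0.004, 1.0, -0.0]
ft_force: [1.0, 0.2, -1.1]
grip_width: 0.0233
```

```bash
python3 -c "
from h import *
to()
t=grab('top','top10.png');s=grab('side','side10.png')
a=cv2.imread('pics/top10.png')[150:210,300:380];b=cv2.imread('pics/side10.png')[180:240,330:390]
cv2.imwrite('pics/c10.png',np.hstack([cv2.resize(a,(400,300),interpolation=2),cv2.resize(b,(300,300),interpolation=2)]))
"
```

```text
t 11.4 pos [0.4594 0.2128 0.2512] F [ 1.0365  0.1833 -1.0717] w 0.023283147161176763
tool x [-1.      0.0083 -0.0001] y [ 0.0083  1.     -0.    ] z [ 0.0001 -0.     -1.    ] q [ 0.0001  0.0041  1.     -0.    ] j [ 0.2815  0.0003  1.5585 -0.      1.5828 -1.281 ]
```

View pics/c10.png

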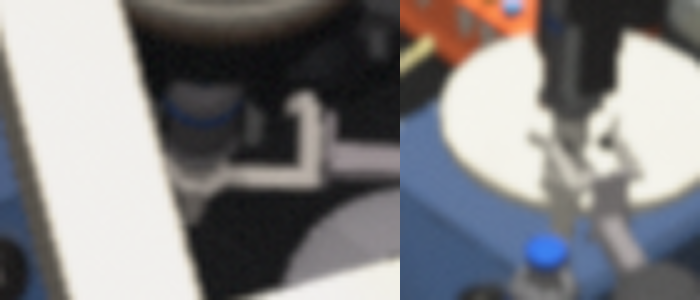

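Request:
{"api": "drive_tool", "payload": {"motion": [{"hand": 1, "tx": 0, "ty": -1.5, "tz": -0.5, "rx": 0, "ry": 0, "rz": 0}, {"hand": 1, "tx": 0, "ty": -3, "tz": -0.5, "rx": 0, "ry": 0, "rz": 0}, {"hand": 1, "tx": 0, "ty": -4.5, "tz": -0.5, "rx": 0, "ry": 0, "rz": 0}, {"hand": 1, "tx": 0, "ty": -6, "tz": -0.5, "rx": 0, "ry": 0, "rz": 0}, {"hand": 1, "tx": 0, "ty": -7, "tz": -0.5, "rx": 0, "ry": 0, "rz": 0}, {"hand": 1, "tx": 0, "ty": -8, "tz": -0.5, "rx": 0, "ry": 0, "rz": 0}]}}

```text
t: 12.0
ee_pos: [0.4594, 0.2052, 0.2518]
orientation: [0.0, 0.004, 1.0, 0.0]
ft_force: [1.1, 3.8, -0.3]
grip_width: 0.0231
```

Request:
{"api": "drive_tool", "payload": {"motion": [{"hand": 1, "tx": 0, "ty": -1, "tz": 0, "rx": 0, "ry": 0, "rz": 0}, {"hand": 1, "tx": 0, "ty": -2, "tz": 0, "rx": 0, "ry": 0, "rz": 0}]}}

```text
t: 12.17
ee_pos: [0.4593, 0.2032, 0.2517]
orientation: [0.0, 0.004, 1.0, 0.0]
ft_force: [0.8, 4.5, -0.8]
grip_width: 0.0229
```

Request:
{"api": "drive_tool", "payload": {"motion": [{"hand": 1, "tx": 0, "ty": -1, "tz": 0, "rx": 0, "ry": 0, "rz": 0}, {"hand": 1, "tx": 0, "ty": -2, "tz": 0, "rx": 0, "ry": 0, "rz": 0}]}}

```text
t: 12.33
ee_pos: [0.4593, 0.201, 0.2517]
orientation: [-0.0, 0.004, 1.0, -0.0]
ft_force: [1.1, 3.4, -0.4]
grip_width: 0.0225
```

Request:
{"api": "drive_tool", "payload": {"motion": [{"hand": 1, "tx": 0, "ty": -1, "tz": 0, "rx": 0, "ry": 0, "rz": 0}, {"hand": 1, "tx": 0, "ty": -2, "tz": 0, "rx": 0, "ry": 0, "rz": 0}, {"hand": 1, "tx": 0, "ty": -3, "tz": 0, "rx": 0, "ry": 0, "rz": 0}]}}

```text
t: 12.58
ee_pos: [0.4592, 0.1979, 0.2516]
orientation: [-0.0, 0.004, 1.0, -0.0]
ft_force: [1.4, 2.0, -1.8]
grip_width: 0.0225
```

Request:
{"api": "drive_tool", "payload": {"motion": [{"hand": 1, "tx": 0, "ty": -1, "tz": 0, "rx": 0, "ry": 0, "rz": 0}, {"hand": 1, "tx": 0, "ty": -2, "tz": 0, "rx": 0, "ry": 0, "rz": 0}, {"hand": 1, "tx": 0, "ty": -3, "tz": 0, "rx": 0, "ry": 0, "rz": 0}]}}

```text
t: 12.83
ee_pos: [0.4592, 0.1948, 0.2516]
orientation: [-0.0, 0.004, 1.0, -0.0]
ft_force: [1.8, 0.7, -0.3]
grip_width: 0.0233
```

Request:
{"api": "drive_tool", "payload": {"motion": [{"hand": 1, "tx": 0, "ty": -1, "tz": 0, "rx": 0, "ry": 0, "rz": 0}, {"hand": 1, "tx": 0, "ty": -2, "tz": 0, "rx": 0, "ry": 0, "rz": 0}, {"hand": 1, "tx": 0, "ty": -3, "tz": 0, "rx": 0, "ry": 0, "rz": 0}]}}

```text
t: 13.08
ee_pos: [0.4593, 0.1919, 0.2517]
orientation: [0.0, 0.004, 1.0, -0.0]
ft_force: [1.0, -0.5, -1.0]
grip_width: 0.0232
```

```bash
python3 -c "
from h import *
to()
t=grab('top','top11.png');s=grab('side','side11.png')
a=cv2.imread('pics/top11.png')[140:220,310:410];b=cv2.imread('pics/side11.png')[170:250,330:410]
cv2.imwrite('pics/c11.png',np.hstack([cv2.resize(a,(400,320),interpolation=2),cv2.resize(b,(320,320),interpolation=2)]))
"
```

```text
t 13.0833 pos [0.4593 0.1919 0.2517] F [ 1.0387 -0.4509 -0.9706] w 0.023189898321447727
tool x [-1.      0.0079 -0.0002] y [ 0.0079  1.     -0.0003] z [ 0.0002 -0.0003 -1.    ] q [ 0.0001  0.0039  1.     -0.0002] j [ 0.241  -0.018   1.5757 -0.0004  1.5839 -1.3219]
```

View pics/c11.png

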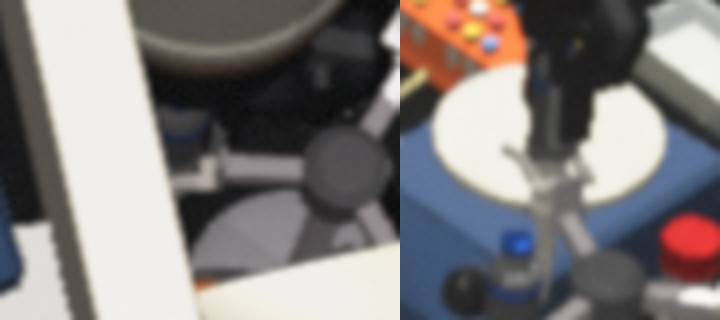

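Request:
{"api": "drive_tool", "payload": {"motion": [{"hand": 1, "tx": 0, "ty": -1, "tz": 0, "rx": 0, "ry": 0, "rz": 0}, {"hand": 1, "tx": 0, "ty": -2, "tz": 0, "rx": 0, "ry": 0, "rz": 0}, {"hand": 1, "tx": 0, "ty": -2, "tz": 0, "rx": 0, "ry": 0, "rz": 0}]}}

```text
t: 13.43
ee_pos: [0.4591, 0.19, 0.2516]
orientation: [-0.0, 0.004, 1.0, -0.0]
ft_force: [-1.3, -0.2, -1.2]
grip_width: 0.023
```

Request:
{"api": "drive_tool", "payload": {"motion": [{"hand": 1, "tx": 0, "ty": -0.7, "tz": 0, "rx": 0, "ry": 0, "rz": 0}, {"hand": 1, "tx": 0, "ty": -0.7, "tz": 0, "rx": 0, "ry": 0, "rz": 0}]}}

```text
t: 13.6
ee_pos: [0.4592, 0.1894, 0.2517]
orientation: [-0.0, 0.004, 1.0, -0.0]
ft_force: [0.4, -0.4, -0.1]
grip_width: 0.0233
```

Request:
{"api": "drive_tool", "payload": {"motion": [{"hand": 1, "tx": 0, "ty": -0.7, "tz": 0, "rx": 0, "ry": 0, "rz": 0}, {"hand": 1, "tx": 0, "ty": -0.7, "tz": 0, "rx": 0, "ry": 0, "rz": 0}]}}

```text
t: 13.77
ee_pos: [0.4592, 0.1886, 0.2516]
orientation: [-0.0, 0.004, 1.0, -0.0]
ft_force: [0.2, -0.2, -0.8]
grip_width: 0.0229
```

Request:
{"api": "drive_tool", "payload": {"motion": [{"hand": 1, "tx": 0, "ty": -0.8, "tz": 0, "rx": 0, "ry": 0, "rz": 0}, {"hand": 1, "tx": 0, "ty": -0.8, "tz": 0, "rx": 0, "ry": 0, "rz": 0}]}}

```text
t: 13.93
ee_pos: [0.4592, 0.1879, 0.2517]
orientation: [-0.0, 0.004, 1.0, 0.0]
ft_force: [0.1, -0.3, -1.3]
grip_width: 0.023
```

Request:
{"api": "drive_tool", "payload": {"motion": [{"hand": 1, "tx": 0, "ty": -0.8, "tz": 0, "rx": 0, "ry": 0, "rz": 0}, {"hand": 1, "tx": 0, "ty": -0.8, "tz": 0, "rx": 0, "ry": 0, "rz": 0}]}}

```text
t: 14.1
ee_pos: [0.4591, 0.1875, 0.2517]
orientation: [0.0, 0.004, 1.0, 0.0]
ft_force: [0.1, 4.4, -0.9]
grip_width: 0.0235
```

Request:
{"api": "drive_tool", "payload": {"motion": [{"hand": 1, "tx": 0, "ty": 1.7, "tz": 0, "rx": 0, "ry": 0, "rz": 0}, {"hand": 1, "tx": 0, "ty": 1.7, "tz": 1, "rx": 0, "ry": 0, "rz": 0}, {"hand": 1, "tx": 0, "ty": 1.7, "tz": 2, "rx": 0, "ry": 0, "rz": 0}]}}

```text
t: 14.35
ee_pos: [0.4592, 0.1888, 0.2496]
orientation: [0.0, 0.004, 1.0, -0.0]
ft_force: [-0.5, -0.1, -1.0]
grip_width: 0.0231
```

Request:
{"api": "drive_tool", "payload": {"motion": [{"hand": 1, "tx": 0, "ty": 0, "tz": 0.7, "rx": 0, "ry": 0, "rz": 0}, {"hand": 1, "tx": 0, "ty": 0, "tz": 1.4, "rx": 0, "ry": 0, "rz": 0}]}}

```text
t: 14.52
ee_pos: [0.4592, 0.1887, 0.2481]
orientation: [-0.0, 0.004, 1.0, -0.0]
ft_force: [0.2, -0.3, -1.9]
grip_width: 0.0229
```

Request:
{"api": "drive_tool", "payload": {"motion": [{"hand": 1, "tx": 0, "ty": 0, "tz": 0.7, "rx": 0, "ry": 0, "rz": 0}, {"hand": 1, "tx": 0, "ty": 0, "tz": 1.4, "rx": 0, "ry": 0, "rz": 0}]}}

```text
t: 14.68
ee_pos: [0.4592, 0.1887, 0.2468]
orientation: [-0.0, 0.004, 1.0, -0.0]
ft_force: [-0.6, 0.6, -1.0]
grip_width: 0.0233
```

Request:
{"api": "drive_tool", "payload": {"motion": [{"hand": 1, "tx": 0, "ty": 0, "tz": 0.7, "rx": 0, "ry": 0, "rz": 0}, {"hand": 1, "tx": 0, "ty": 0, "tz": 1.4, "rx": 0, "ry": 0, "rz": 0}]}}

```text
t: 14.85
ee_pos: [0.4592, 0.1888, 0.2454]
orientation: [-0.0, 0.004, 1.0, -0.0]
ft_force: [-0.2, -0.2, -0.6]
grip_width: 0.0229
```

Not touching yet (flange at about 0.233); keep lowering.

Request:
{"api": "drive_tool", "payload": {"motion": [{"hand": 1, "tx": 0, "ty": 0, "tz": 0.7, "rx": 0, "ry": 0, "rz": 0}, {"hand": 1, "tx": 0, "ty": 0, "tz": 1.4, "rx": 0, "ry": 0, "rz": 0}]}}

```text
t: 15.02
ee_pos: [0.4592, 0.1888, 0.244]
orientation: [-0.0, 0.004, 1.0, -0.0]
ft_force: [0.9, -0.5, -0.9]
grip_width: 0.0233
```

Request:
{"api": "drive_tool", "payload": {"motion": [{"hand": 1, "tx": 0, "ty": 0, "tz": 0.7, "rx": 0, "ry": 0, "rz": 0}, {"hand": 1, "tx": 0, "ty": 0, "tz": 1.4, "rx": 0, "ry": 0, "rz": 0}]}}

```text
t: 15.18
ee_pos: [0.4592, 0.1888, 0.2426]
orientation: [-0.0, 0.004, 1.0, -0.0]
ft_force: [0.3, -0.9, -1.2]
grip_width: 0.0235
```

Request:
{"api": "drive_tool", "payload": {"motion": [{"hand": 1, "tx": 0, "ty": 0, "tz": 0.7, "rx": 0, "ry": 0, "rz": 0}, {"hand": 1, "tx": 0, "ty": 0, "tz": 1.4, "rx": 0, "ry": 0, "rz": 0}]}}

```text
t: 15.35
ee_pos: [0.4594, 0.1888, 0.2419]
orientation: [0.0, 0.004, 1.0, 0.0]
ft_force: [-1.7, -0.6, 13.2]
grip_width: 0.0225
```

Request:
{"api": "drive_tool", "payload": {"motion": [{"hand": 1, "tx": 0, "ty": 0, "tz": -0.4, "rx": 0, "ry": 0, "rz": 0}, {"hand": 1, "tx": 0, "ty": 0, "tz": -0.4, "rx": 0, "ry": 0, "rz": 0}, {"hand": 1, "tx": 0, "ty": 0, "tz": -0.4, "rx": 0, "ry": 0, "rz": 0}]}}

```text
t: 15.6
ee_pos: [0.4593, 0.1888, 0.2419]
orientation: [0.0, 0.004, 1.0, -0.0]
ft_force: [-0.1, 0.8, 4.9]
grip_width: 0.0227
```

```bash
python3 -c "
from h import *
to()
t=grab('top','top12.png');s=grab('side','side12.png')
a=cv2.imread('pics/top12.png')[140:220,310:410];b=cv2.imread('pics/side12.png')[170:250,330:410]
cv2.imwrite('pics/c12.png',np.hstack([cv2.resize(a,(400,320),interpolation=2),cv2.resize(b,(320,320),interpolation=2)]))
"
```

```text
t 15.6 pos [0.4593 0.1888 0.2419] F [-0.1309  0.8263  4.9281] w 0.022700768896284546
tool x [-1.      0.0078 -0.0005] y [ 0.0078  1.     -0.    ] z [ 0.0005 -0.     -1.    ] q [ 0.0003  0.0039  1.     -0.    ] j [ 0.2349 -0.0179  1.5951 -0.0001  1.5639 -1.3282]
```

View pics/c12.png

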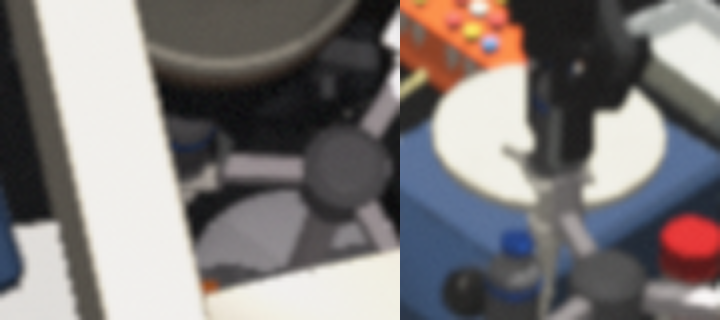

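Request:
{"api": "drive_tool", "payload": {"motion": [{"hand": 1, "tx": 0, "ty": 0, "tz": -0.2, "rx": 0, "ry": 0, "rz": 0}, {"hand": 1, "tx": 0, "ty": 0, "tz": -0.2, "rx": 0, "ry": 0, "rz": 0}, {"hand": 0.7, "tx": 0, "ty": 0, "tz": -0.2, "rx": 0, "ry": 0, "rz": 0}, {"hand": 0.65, "tx": 0, "ty": 0, "tz": -0.2, "rx": 0, "ry": 0, "rz": 0}, {"hand": 0.6, "tx": 0, "ty": 0, "tz": -0.2, "rx": 0, "ry": 0, "rz": 0}, {"hand": 0.5, "tx": 0, "ty": 0, "tz": -0.2, "rx": 0, "ry": 0, "rz": 0}, {"hand": 0.4, "tx": 0, "ty": 0, "tz": -0.2, "rx": 0, "ry": 0, "rz": 0}, {"hand": 0.4, "tx": 0, "ty": 0, "tz": -0.2, "rx": 0, "ry": 0, "rz": 0}]}}

```text
t: 16.37
ee_pos: [0.4592, 0.1888, 0.2418]
orientation: [-0.0, 0.004, 1.0, -0.0]
ft_force: [-0.4, -0.5, 0.8]
grip_width: 0.0511
```

```bash
python3 -c "
from h import *
to()
s=grab('side','side13.png')
b=cv2.imread('pics/side13.png')[150:250,310:410]
cv2.imwrite('pics/c13.png',cv2.resize(b,(500,500),interpolation=2))
"
```

```text
t 16.3667 pos [0.4592 0.1888 0.2418] F [-0.4477 -0.4994  0.7523] w 0.051071413582966387
tool x [-1.      0.0078  0.0002] y [ 0.0078  1.     -0.0001] z [-0.0002 -0.0001 -1.    ] q [-0.0001  0.0039  1.     -0.0001] j [ 0.2348 -0.0177  1.5952 -0.0001  1.5643 -1.3282]
```

View pics/c13.png

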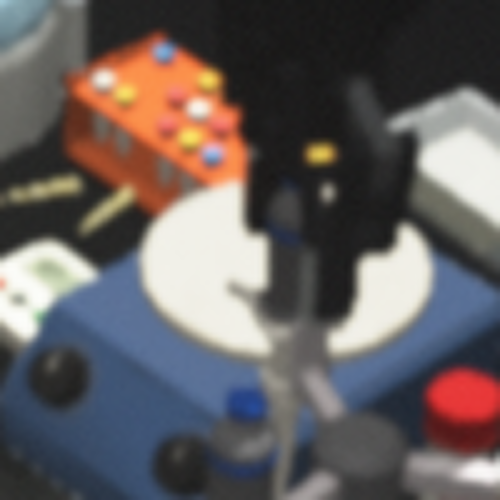

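Request:
{"api": "drive_tool", "payload": {"motion": [{"hand": 0.4, "tx": 0, "ty": 0, "tz": -3, "rx": 0, "ry": 0, "rz": 0}, {"hand": 0.4, "tx": 0, "ty": 0, "tz": -10, "rx": 0, "ry": 0, "rz": 0}, {"hand": 0.4, "tx": 0, "ty": 0, "tz": -22, "rx": 0, "ry": 0, "rz": 0}, {"hand": 0.4, "tx": 0, "ty": 0, "tz": -40, "rx": 0, "ry": 0, "rz": 0}, {"hand": 0.4, "tx": 0, "ty": 0, "tz": -65, "rx": 0, "ry": 0, "rz": 0}, {"hand": 0.4, "tx": 0, "ty": 0, "tz": -95, "rx": 0, "ry": 0, "rz": 0}, {"hand": 0.4, "tx": 0, "ty": 0, "tz": -120, "rx": 0, "ry": 0, "rz": 0}, {"hand": 0.4, "tx": 0, "ty": 0, "tz": -120, "rx": 0, "ry": 0, "rz": 0}]}}

```text
t: 17.08
ee_pos: [0.4598, 0.189, 0.3681]
orientation: [0.004, 0.004, 1.0, 0.001]
ft_force: [0.5, -0.7, -0.0]
grip_width: 0.0517
```

Request:
{"api": "drive_tool", "payload": {"motion": [{"hand": 0.4, "tx": 20, "ty": 30, "tz": 0, "rx": 0, "ry": 0, "rz": 0}, {"hand": 0.4, "tx": 40, "ty": 60, "tz": 0, "rx": 0, "ry": 0, "rz": 0}, {"hand": 0.4, "tx": 60, "ty": 95, "tz": 0, "rx": 0, "ry": 0, "rz": 0}, {"hand": 0.4, "tx": 80, "ty": 130, "tz": 0, "rx": 0, "ry": 0, "rz": 0}, {"hand": 0.4, "tx": 100, "ty": 165, "tz": 0, "rx": 0, "ry": 0, "rz": 0}, {"hand": 0.4, "tx": 120, "ty": 200, "tz": 0, "rx": 0, "ry": 0, "rz": 0}, {"hand": 0.4, "tx": 130, "ty": 225, "tz": 0, "rx": 0, "ry": 0, "rz": 0}, {"hand": 0.4, "tx": 130, "ty": 225, "tz": 0, "rx": 0, "ry": 0, "rz": 0}, {"hand": 0.4, "tx": 130, "ty": 225, "tz": 0, "rx": 0, "ry": 0, "rz": 0}]}}

```text
t: 17.83
ee_pos: [0.3302, 0.4157, 0.3623]
orientation: [-0.0, 0.003, 1.0, -0.0]
ft_force: [0.5, 0.3, -0.6]
grip_width: 0.0514
```

```bash
python3 -c "
from h import *
to()
t=grab('top','top14.png');s=grab('side','side14.png')
a=cv2.imread('pics/top14.png')[120:260,320:460];b=cv2.imread('pics/side14.png')[160:300,320:460]
cv2.imwrite('pics/c14.png',np.hstack([cv2.resize(a,(400,400),interpolation=2),cv2.resize(b,(400,400),interpolation=2)]))
print([(c,a,onz(t,*c,.293)) for c,a in blues(t,(330,110,460,230))])
bs=blues(s,(330,170,450,250)); print([(c,a,onz(s,*c,.293)) for c,a in bs])
treeang()
"
```

```text
t 17.8333 pos [0.3302 0.4157 0.3623] F [ 0.5139  0.2621 -0.551 ] w 0.05138017447825497
tool x [-1.      0.0053 -0.    ] y [ 0.0053  1.     -0.0002] z [-0.     -0.0002 -1.    ] q [-0.      0.0026  1.     -0.0001] j [ 0.7545  0.0482  1.2887 -0.0001  1.8047 -0.8111]
[(array([424.8871, 131.4032]), np.int32(62), array([0.5152, 0.0854, 0.293 ])), (array([356.4722, 164.4028]), np.int32(72), array([0.4598, 0.1886, 0.293 ])), (array([425.0405, 207.6351]), np.int32(74), array([0.3955, 0.0873, 0.293 ]))]
[(array([370.1538, 185.0769]), np.int32(13), array([0.4557, 0.1862, 0.293 ])), (array([424.9111, 216.4667]), np.int32(45), array([0.5098, 0.0729, 0.293 ])), (array([358.5   , 229.8571]), np.int32(42), array([0.3901, 0.0746, 0.293 ]))]
blue [424.9111 216.4667] 45 [0.518 0.086 0.281] r 0.06912442712559169 ang -27.127047844307455
blue [358.5    229.8571] 42 [0.3958 0.0877 0.281 ] r 0.06761590860418717 ang -153.88517110803468
```

View pics/c14.png

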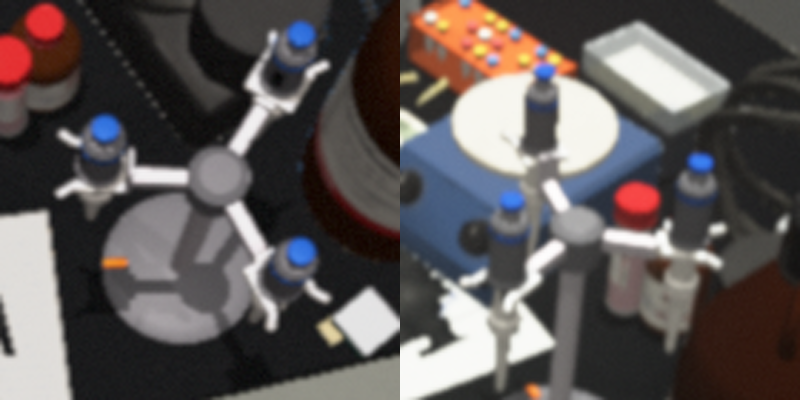

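View pics/top14.png

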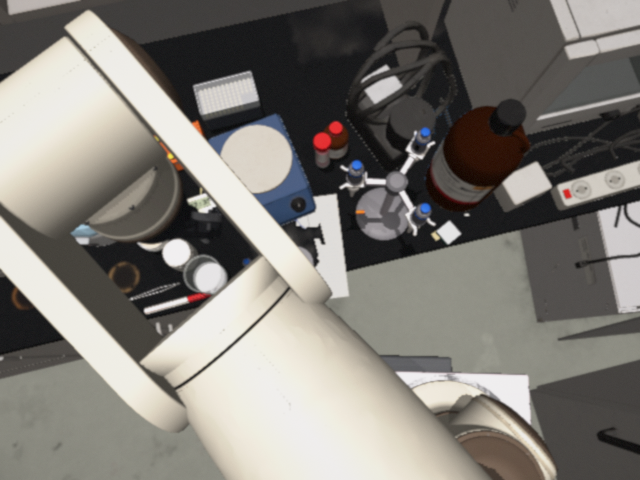

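Button top is at (0.460, 0.189), directly over the pocket, and the tree's blobs haven't moved since the stop. The beaker at (205,275) and green box at (447,233) are where they were. Handing in.

```bash
python3 -c "
from h import *
print(manip.state()['qd'].round(4)); print(manip.finish_job())"
```

```text
[-0.0102 -0.0045  0.0042  0.0019 -0.0025  0.0022]
the job is handed in; nothing more can be done
None
```

The pipette is hanging in the empty clip with the tree at its stop. I handed the job in at about 18 s; the hand-in gives no verdict.

- **Turning the tree:** I pushed the empty arm counter-clockwise with closed fingers. The push took about 4–5 N while it moved and rose to about 11 N at the stop. A further nudge did not move it, so I backed off.
- **Placing the pipette:** I took the larger pipette from the stand and pushed it through the sprung mouth at about 4.5 N. I felt the pocket's back wall, centred the pipette and lowered it until the flange touched. That contact peaked at about 14 N, higher than I meant. I eased it to about 5 N, then slightly more, before letting go. The clip's top turned out to be about 10 mm above its lowest setting.
- **Last checks:**
  - The pipette's button is at (0.460, 0.189) m, within about 1 mm of the pocket centre I worked out, and the pipette looks upright in both views.
  - The tree's own pipettes are at the same pixels in the top view as after reaching the stop.
  - The beaker and the green box look unmoved. The arm partly hid the timer in the last top view, but nothing came near it.
- **Disagreements:** The side camera places points about 3 mm lower in x than the top camera. My estimates of the clip's direction ranged from about 88° to 91°. I relied on the top view and on touch.

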